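# Lock a fixture shaft with a sprung hitch pin

### The arm

A 6-joint arm with a two-finger parallel gripper is mounted at the origin on the work surface. World frame = base frame: x ahead of the robot, y to its left, z up, the work surface at z = 0. Lengths are in mm, angles in rad, forces in N, time in s.
With the tool pointing down it reaches from about 300 to 875 mm from the base axis. Payload 6.4 kg.
Tool frame: the origin (TCP) lies where the fingers leave the gripper's body, on its centre line; the fingertips stand 64 mm ahead of it and the grasp point (between the pads) lies 45 mm ahead of it (robot.tips_ahead is the x of the fingertips in the tool frame, in mm); x points along the fingers, y is the direction in which the jaws open and shut, and the axes are right-handed (so a half turn about x gives the same grasp; the last joint's range is limited). The gripper opens to 88 mm and grips with 3 to 60 N. Pads are 18 mm wide; open, the fingers measure 123 mm over their backs; the gripper's body (75 mm by 187 mm) begins 45 mm behind the grasp point.
Start: joints at [-0.206, 0.181, 1.607, -0, 1.354, -0.206], TCP at [575.015, 0.014, 302.714] pointing down, gripper open.
Joint ranges: [-2.99, 2.99], [-0.89, 2.07], [0.3, 2.58], [-1.14, 4.28], [0, 2.63], [-3.12, 3.12]. Speed limits (rad/s): [2.57, 2.57, 3.01, 3.14, 3.14, 3.14].

### API

Orientations are given as a unit quaternion [x, y, z, w].
In Python, from bench import robot, vision, finish_job gives the robot as it stands. The module is installed in compiled form; this text tells all that it offers.
- The arm moves only by the tool send_rows, never from a script. Its argument "targets" is a list of rows, each an object of numbers: "dx", "dy", "dz": the shift along the world's x, y, z in mm; "turn": the turn about the world's z in degrees. A call has 1 to 12 rows; each row shifts and turns the commanded pose from where the row before left it; what a row does not reach is not made up. A row lasts 1/12 s, in which the tool goes at most 41.7 mm and 7.16 degrees, less where a joint would pass 70% of its speed; a pose out of reach is approached as far as the arm can. A call with a gripper value outside its range is refused whole. "grip" is the closure, from -1 (fully open) to 1 (shut), set as the call begins (left out, the last holds). The fingers move at their own pace and stop on an object; "squeeze" is the grip in N (left out, the last holds). Time passes only in rows, so rows that do not move let the fingers close. It gives the time, the measured TCP pose, the force and the opening at its end, in the units of the state.
- robot.get_obs(): the state, without advancing time (a new reading comes with each control period).
- vision.capture(name): name is "scene" or "side" or "wrist"; returns a dict with "pixels" (420x560x3 uint8, red, green, blue), "depth" (420x560 float32, mm along the optical axis (not along the pixel's ray), 0 where there is no reading), "K" (3x3 intrinsics, pixels), "view" (4x4, takes a point from world to camera coordinates); the wrist camera has in their place "tool_from_camera" (4x4, takes a point from camera to tool coordinates, whose origin is the TCP and whose axes are the tool frame's). Camera axes: x right, y up, looking along -z (the intrinsics and any distortion apply to the point x, -y, -z); pixel columns grow to the right and rows downward; lengths in mm; the calibration is good to about 2 mm. The wrist camera is an equidistant fisheye: a pixel r from the principal point sees the ray r / f radians off the axis. A picture is of the moment at which its call begins: read the wrist's pose just before it.
- finish_job(): hands the job in, once; it reports no verdict.
The state is a dict: "time": time; "q": joint angles; "qvel": joint speeds; "joint_efforts": joint torques, N m; "eef_pos": TCP position; "tcp_rot": TCP orientation; "ft_force": force on the tool from outside, world axes, zero at the start; "ft_torque": the same for the moment, N m; "finger_gap": opening from 0.0 (shut) to 1.0 (fully open).
Only numpy, scipy, OpenCV 4.12 (cv2) and the standard library are available. Lean on these libraries where they do the work, as an engineer would, in place of code of your own. Each camera call takes 0.05 s, during which the arm holds its last target.

### The job

Take the hitch pin out of its rest, push it down through the cross hole of the fixture's square shaft until its shoulder sits fully home, with its loop pointing out past the shaft's free end, then swing the sprung loop down over the shaft end until it has snapped shut. Feel for the hole gently: never lean hard on the fixture. Leave the other things on the slab where they are.

Things in the scene. Friction and masses are not known exactly. Their poses are not given: they have to be found in the camera images.
- hole (a point): Centre of the mouth of the vertical cross hole, on the square shaft's top face, 85 mm above the slab, as it would lie with the shaft fully in. x: along the shaft, outward to its free end; z up. The shaft in fact stands 4 to 16 mm further out along x (not measured; stiff, stays put): find the hole by feel or eye. Across the shaft the point is true. Hole 9 mm wide, 1 mm chamfer, through 20 mm.
- nose (a point): Tip of the shaft's free end, at mid height (75 mm above the slab), as it would lie with the shaft fully in: like the hole it is in fact 4 to 16 mm further out. It is 26 mm from the hole. Steel shaft 20 mm wide and 20 mm high, level; its last 10 mm are a half round of radius 10 mm about a level axis. Below and beyond it is free space. Same axes as hole.
- fixture: Fixed aluminium fixture that carries the shaft; origin on the slab under the point hole, x outward along the shaft. Base plate 12 mm high, 86 mm wide, reaching 43 mm outward of the origin. Steel bush round the shaft from 28 mm inward on, up to 16 mm above the shaft's top; upright from 76 mm inward on, top 110 mm above the slab. Delicate: press it with less than 40 N.
- pin_grip (a point): Centre of the square grip stub of the steel hitch pin, which stands upright in one of the two holes of its rest (a fixed aluminium block 40 x 120 x 45 mm); it lifts straight out by 28 mm. Stub 12 x 12 mm, 30 mm tall (15 below to 15 above the point), sides along x and y; the loop points along x. 125 g in all. Keep fingertips above 15 mm below the point: hinge knuckles below, 17 mm out in y.
- pin_seat (a point): Centre of the underside of the pin's shoulder (18 mm disc), 29 mm below pin_grip, same axes. It rests on the shaft's top face when the pin is home, on the rest's top face (45 mm above the slab) at the start. Below it the shank: 8 mm in diameter, 28 mm long, its tip chamfered to 5 mm over the last 2 mm.
- loop (a joint): Angle (rad) of the wire loop about its hinge, 7 mm above pin_seat. 0: sticks out level along the pin's x. Grows swinging down; 1.29: closed, at its stop. Stays where left (0.022 N m). Legs 30 mm apart straddle the shaft; the cross bar, 31 mm from the hinge, meets the round end at 0.45, rides over it (legs are sprung, 4 N/mm, and stretch 4 mm), peaks at 0.82, then snaps in under the shaft.
- tab_end (a point): End of the loop's thumb tab: a level round edge 6 mm thick, 30 mm wide along the hinge line and 56 mm from it. With the loop at 0 it is 49 mm out along the pin's x and 27 mm above the hinge; closed, 38 mm out and 41 mm below. Its arc bulges out to 56 mm. Press it from above with a few newtons, following its arc.
- dowel: Plain steel dowel with a 20 mm round head, standing in the other hole of the pin rest, 64 mm from the hitch pin; origin at the underside of its head. Leave it alone.
- ring_gauge: Steel ring gauge, 72 mm across, 22 mm high, lying on the slab; origin under its centre. Leave it alone.
- v_block: Steel V block, 60 x 50 x 44 mm, on the slab; origin under its centre. Leave it alone.
- ref_ball: Steel reference ball on a stem and round foot (60 mm), 96 mm high; origin under its centre. Leave it alone.
- driver: Screwdriver, 170 mm long, lying on the slab to the left; origin on its axis underside. Leave it alone.
Not all that is in view belongs to the job. Leave any blue, pink or red look-alike of the part that bears pin_grip alone.

How it is judged:
By the outcome, as a careful person would: the job done as asked, in the order asked, and still so for the second after the job is handed in, with the robot touching nothing.
It also fails if it takes over 67 s, if anything falls off the work surface, if the arm or the gripper's body presses on something with over 40 N, if the wrist force passes 120 N, or if a joint passes its speed limit or range.

## Working session

There is one attempt and no reset: what is moved stays moved. The work goes in short steps, Python scripts to look and compute and a tool call to move; the robot and the scene stay as the last step left them, time stands still between calls to the robot, and variables do not carry over. Pictures are saved under pics/ and viewed, and the job is handed in when it is done.

Besides the shell and the picture viewer there is one more tool, called after "Call:" as name([rows], argument=value, ...), one row to a line, values as JSON. send_rows: Moves the arm, as the interface text tells. Its arguments: {"type":"object","properties":{"targets":{"type":"array","items":{"type":"object","properties":{"dx":{"type":"number"},"dy":{"type":"number"},"dz":{"type":"number"},"turn":{"type":"number"}}}},"grip":{"type":"number"},"squeeze":{"type":"number"}},"required":["targets"]}

```bash
mkdir -p pics; cat > h.py <<'E'
import numpy as np, cv2
from bench import robot, vision, finish_job
from scipy.spatial.transform import Rotation as R
def cap(n,f=None):
    o=robot.get_obs(); c=vision.capture(n)
    c['o']=o
    if f: cv2.imwrite('pics/'+f,c['pixels'][:,:,::-1])
    np.savez('pics/'+(f or n)+'.npz',**{k:c[k] for k in c if k!='o'},pos=o['eef_pos'],rot=o['tcp_rot'])
    return c
def cloud(c):
    K=np.array(c['K']);d=c['depth'];v,u=np.mgrid[:d.shape[0],:d.shape[1]]
    P=np.stack([(u-K[0,2])/K[0,0]*d,-(v-K[1,2])/K[1,1]*d,-d,np.ones_like(d)],-1)
    W=P@np.linalg.inv(np.array(c['view'])).T
    W=W[...,:3].copy();W[d==0]=np.nan
    return W
E
python3 - <<'E'
from h import *
for n in ['scene','side','wrist']:
    c=cap(n,n+'0.png'); print(n,np.round(c['K'],1).tolist(),[k for k in c])
print(robot.get_obs())
E
```

```text
scene [[460.3, 0.0, 272.1], [0.0, 460.3, 214.8], [0.0, 0.0, 1.0]] ['pixels', 'depth', 'K', 'view', 'o']
side [[443.9, 0.0, 280.5], [0.0, 443.9, 210.9], [0.0, 0.0, 1.0]] ['pixels', 'depth', 'K', 'view', 'o']
wrist [[325.2, 0.0, 276.6], [0.0, 325.2, 213.8], [0.0, 0.0, 1.0]] ['pixels', 'depth', 'K', 'tool_from_camera', 'o']
{'time': 0.15, 'q': array([-2.06316004e-01,  1.81381350e-01,  1.60773227e+00, -2.31109775e-05,
        1.35380303e+00, -2.06319200e-01]), 'qvel': array([ 6.17245641e-04, -2.78337443e-03,  8.57811622e-05,  1.12555216e-03,
        4.14869890e-04,  5.86492541e-04]), 'joint_efforts': array([ 2.17843895e-03, -4.34232402e+01, -3.42173409e+01,  7.02767819e-02,
        3.56537139e-02, -6.69761539e-05]), 'eef_pos': array([5.74689535e+02, 6.75750492e-02, 3.02033136e+02]), 'tcp_rot': array([ 0.49973499,  0.50038936, -0.50026069,  0.49961452]), 'ft_force': array([-0.31536974, -0.29999394,  0.23730401]), 'ft_torque': array([ 0.00580908, -0.0409178 ,  0.07238086]), 'finger_gap': 0.9999489635522952}
```

View pics/scene0.png

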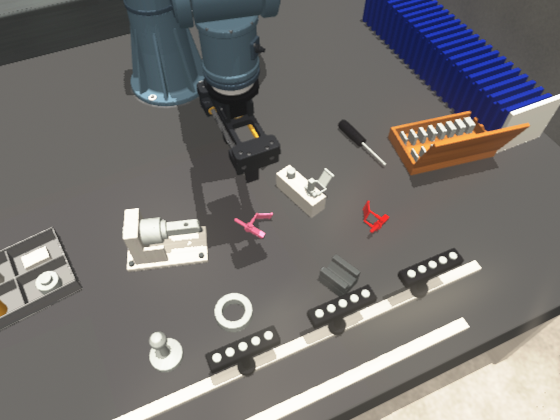

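View pics/side0.png

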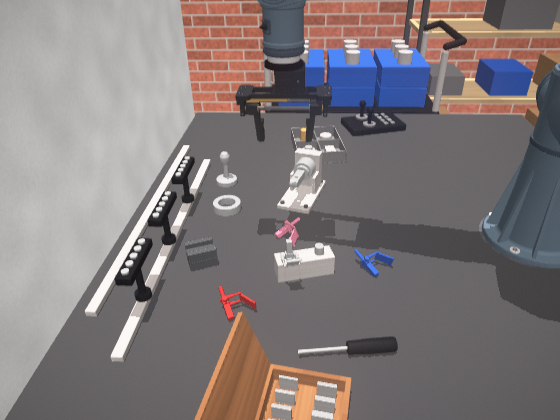

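View pics/wrist0.png

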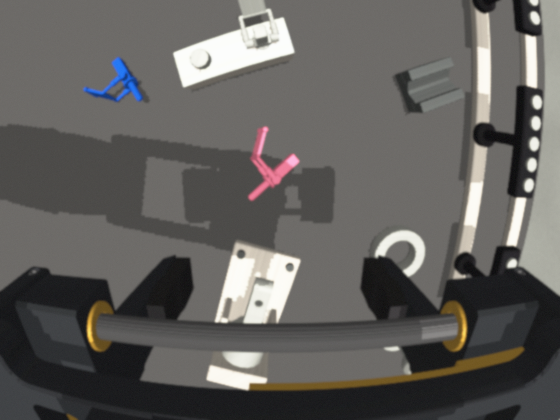

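The steel-grey pin stands in the white rest, at scene (315,183), side (289,250) and wrist (258,30). The pink (255,225), red (375,217) and blue (side 372,262) look-alikes lie loose on the slab. I'll enlarge the rest and the fixture.

```bash
python3 - <<'E'
from h import *
L=lambda f:dict(np.load('pics/'+f+'.npz'))
s=L('scene0.png');d=L('side0.png')
def crop(c,u0,v0,w,h,k):return cv2.resize(c['pixels'][v0:v0+h,u0:u0+w,::-1],None,fx=k,fy=k,interpolation=cv2.INTER_CUBIC)
a=np.hstack([crop(s,265,155,80,70,5),crop(d,255,215,80,70,5)])
b=np.hstack([crop(s,115,200,100,70,4),crop(d,275,145,100,70,4)])
cv2.imwrite('pics/crop0.png',np.vstack([a[:, :800],b[:,:800]]))
for n,c in(('s',s),('d',d)):
    print(n,'cam',np.round(np.linalg.inv(c['view'])[:3,3]),'look',np.round(-np.linalg.inv(c['view'])[:3,2],2))
    W=cloud(c); pts={'s':[(163,228),(200,227),(185,228),(205,258),(131,265),(130,215),(310,185),(329,177),(291,172),(300,195)],'d':[(289,250),(290,205),(305,165),(297,187),(320,250),(300,262)]}[n]
    for u,v in pts: print((u,v),np.round(W[v,u],1))
E
```

```text
s cam [1096. -164.  828.] look [-0.54  0.23 -0.81]
(163, 228) [ 550.3 -161.9   90.7]
(200, 227) [524.8 -88.7  15.3]
(185, 228) [ 562.4 -122.5   82.9]
(205, 258) [ 598.3 -103.6    9.6]
(131, 265) [ 555.4 -246.1   15.1]
(130, 215) [ 508.3 -211.7  109.2]
(310, 185) [563.6 150.6  78.9]
(329, 177) [554.2 201.6  69.8]
(291, 172) [502.9 135.6  63.9]
(300, 195) [551.4 134.9  39. ]
d cam [519. 870. 622.] look [ 0.07 -0.84 -0.54]
(289, 250) [559.6 159.5  64.8]
(290, 205) [570.7 -96.8  10.7]
(305, 165) [ 534.4 -163.1   92.6]
(297, 187) [ 556.  -189.9   10.8]
(320, 250) [496.7 145.7  56.2]
(300, 262) [536.9 170.2  43.2]
```

View pics/crop0.png

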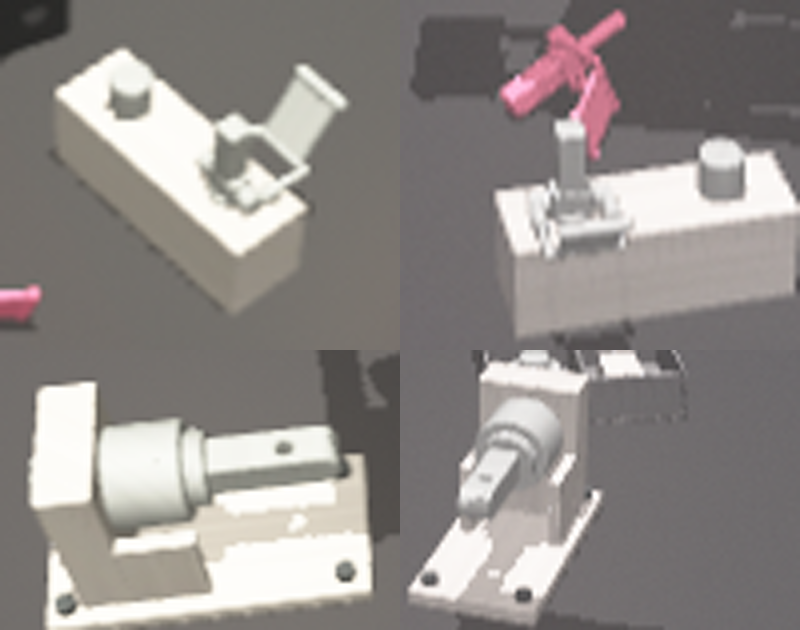

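Confirmed: the steel pin is the grey part in the rest, with its loop pointing roughly +y. The fixture's shaft also points roughly +y, and its hole shows at about scene (186,224). Next I'll fit the poses from the point clouds.

```bash
python3 - <<'E'
from h import *
L=lambda f:dict(np.load('pics/'+f+'.npz'))
s=L('scene0.png');d=L('side0.png')
print(np.round(R.from_quat(s['rot']).as_matrix(),3).tolist())
def rect(p):
    r=cv2.minAreaRect(p.astype(np.float32)); return np.round(r[0],1),np.round(r[1],1),round(r[2],1)
for n,c in(('s',s),('d',d)):
    W=cloud(c).reshape(-1,3); W=W[~np.isnan(W[:,0])]
    def box(x0,x1,y0,y1,z0,z1):
        m=(W>[x0,y0,z0]).all(1)&(W<[x1,y1,z1]).all(1); return W[m]
    t=box(460,600,90,210,41,48); print(n,'rest top',len(t),rect(t[:,:2]),np.median(t[:,2]))
    t=box(500,600,-150,-60,80,90); 
    print(n,'shaft top',len(t),rect(t[:,:2]),np.median(t[:,2]))
    t=box(470,640,-280,-60,9,15); print(n,'plate',len(t),rect(t[:,:2]),np.median(t[:,2]))
    t=box(470,640,-280,-60,105,115); print(n,'upright top',len(t),rect(t[:,:2]),np.median(t[:,2]))
    t=box(530,580,140,180,80,95); print(n,'stub',len(t),rect(t[:,:2]) if len(t) else '',t[:,2].max() if len(t) else '')
    # rays at known heights
    V=np.linalg.inv(c['view']);K=c['K']
    def ray(u,v,z):
        r=V[:3,:3]@np.array([(u-K[0,2])/K[0,0],-(v-K[1,2])/K[1,1],-1]);o=V[:3,3];return np.round(o+r*(z-o[2])/r[2],1)
    if n=='s':print('hole',ray(186.2,224,85))
    else: print('hole',ray(275+(485-400)/4,145+(478-350)/4,85))
E
```

```text
[[-0.002, 1.0, 0.0], [0.0, 0.0, -1.0], [-1.0, -0.002, -0.0]]
s rest top 585 (array([526.9, 151.7]), array([121.2,  51.1]), 16.1) 44.001832330841694
s shaft top 257 (array([ 552.2, -123.1]), array([58.7, 23. ]), 74.8) 83.59458162776832
s plate 1328 (array([ 541.6, -166.6]), array([165.1,  86.4]), 74.3) 11.073621206286816
s upright top 457 (array([ 525.6, -213.8]), array([28.7, 72.5]), 74.5) 108.57805102080476
s stub 42 (array([558.9, 156.4]), array([13.3, 12.2]), 9.5) 90.59038060917578
hole [ 555.8 -117.6   85. ]
d rest top 508 (array([530. , 146.8]), array([120.4,  45.2]), 16.6) 43.7494314144887
d shaft top 98 (array([ 552.9, -124.4]), array([61.8, 25. ]), 65.6) 83.48115661993171
d plate 678 (array([ 541.5, -165.4]), array([166.,  87.]), 73.8) 10.906890630400596
d upright top 143 (array([ 527.9, -212.7]), array([29.4, 69.8]), 71.9) 108.41753110351931
d stub 37 (array([560.6, 156.6]), array([10.1, 14.3]), 2.8) 89.45283794159263
hole [ 555.2 -111.4   85. ]
```

```bash
python3 - <<'E'
from h import *
w=dict(np.load('pics/wrist0.png.npz'))
print(np.round(w['tool_from_camera'],3).tolist(), w['pos'])
E
```

```text
[[-0.0, 0.303, -0.953, -82.569], [1.0, -0.001, -0.0, -0.455], [-0.001, -0.953, -0.303, -78.732], [0.0, 0.0, 0.0, 1.0]] [5.74626892e+02 1.13353355e-01 3.01927349e+02]
```

Call:
send_rows([
  {"dx": -7,"dy": 22},
  {"dx": -7,"dy": 30},
  {"dy": 30,"dz": -10},
  {"dy": 30,"dz": -20},
  {"dy": 10,"dz": -20},
  {},
  {},
])

```text
validation failed for argument at $.ta...
```

```bash
python3 - <<'E'
from h import *
c=cap('wrist','wrist1.png'); print(c['o']['eef_pos'],c['o']['ft_force'],c['o']['time'])
E
```

```text
[5.74689535e+02 6.75750492e-02 3.02033136e+02] [-0.31536974 -0.29999394  0.23730401] 0.15
```

View pics/wrist1.png

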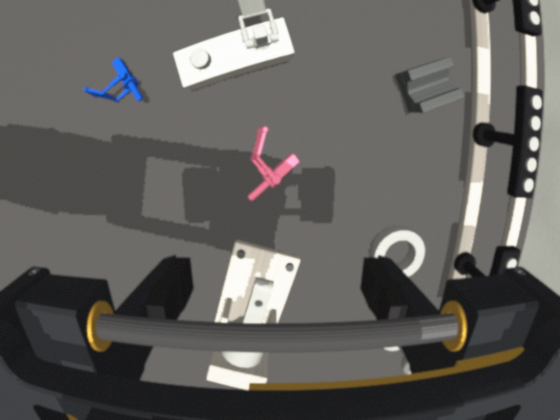

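Call:
send_rows([
  {"dx": -7,"dy": 25,"dz": 0,"turn": 0},
  {"dx": -7,"dy": 30,"dz": 0,"turn": 0},
  {"dx": 0,"dy": 30,"dz": -20,"turn": 0},
  {"dx": 0,"dy": 15,"dz": -20,"turn": 0},
  {"dx": 0,"dy": 0,"dz": 0,"turn": 0},
  {"dx": 0,"dy": 0,"dz": 0,"turn": 0},
  {"dx": 0,"dy": 0,"dz": 0,"turn": 0},
])

```text
time: 0.78
eef_pos: [561.4, 99.4, 263.3]
tcp_rot: [0.5, 0.5, -0.5, 0.5]
ft_force: [-0.0, 0.7, 0.5]
finger_gap: 0.997
```

```bash
python3 - <<'E'
from h import *
c=cap('wrist','wrist2.png'); print(c['o']['eef_pos'],c['o']['ft_force'],c['o']['time'],np.abs(c['o']['qvel']).max())
d=c['depth'];print((d>0).mean(),d.max())
E
```

```text
[561.39386935  99.43893724 263.32710578] [-0.0474728   0.66117641  0.50751318] 0.7833 0.0158276047439376
0.9958503401360544 720.5238
```

View pics/wrist2.png

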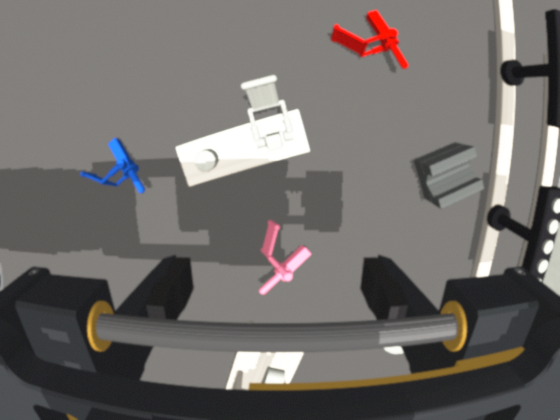

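```bash
cat >> h.py <<'E'
def wray(c,u,v):
    K=c['K'];u=np.asarray(u,float);v=np.asarray(v,float);a=(u-K[0,2])/K[0,0];b=(v-K[1,2])/K[1,1];t=np.hypot(a,b);k=np.where(t>1e-9,np.tan(t)/np.maximum(t,1e-9),1)
    return np.stack([a*k,-b*k,-np.ones_like(a)],-1)
def wpose(c):
    T=np.eye(4);p,q=(c['o']['eef_pos'],c['o']['tcp_rot']) if 'o' in c else (c['pos'],c['rot'])
    T[:3,:3]=R.from_quat(q).as_matrix();T[:3,3]=p
    return T@c['tool_from_camera']
def wcloud(c):
    d=c['depth'];v,u=np.mgrid[:d.shape[0],:d.shape[1]];T=wpose(c)
    W=(wray(c,u,v)*d[...,None])@T[:3,:3].T+T[:3,3];W[d==0]=np.nan;return W
def wat(c,u,v,z):
    T=wpose(c);r=wray(c,u,v)@T[:3,:3].T;return T[:3,3]+r*((z-T[2,3])/r[...,2])[...,None]
L=lambda f:dict(np.load('pics/'+f+'.npz'))
def rect(p):
    r=cv2.minAreaRect(p.astype(np.float32)); return np.round(r[0],1),np.round(r[1],1),round(r[2],1)
E
python3 - <<'E'
from h import *
c=L('wrist2.png');W=wcloud(c)
cv2.imwrite('pics/crop2.png',cv2.resize(c['pixels'][60:200,165:325,::-1],None,fx=5,fy=4.2857*5/4.2857*0.85,interpolation=cv2.INTER_CUBIC) if 0 else cv2.resize(c['pixels'][65:185,170:320,::-1],None,fx=5,fy=5,interpolation=cv2.INTER_CUBIC))
P=W.reshape(-1,3);P=P[~np.isnan(P[:,0])]
def box(x0,x1,y0,y1,z0,z1):
    m=(P>[x0,y0,z0]).all(1)&(P<[x1,y1,z1]).all(1); return P[m]
t=box(460,600,90,210,41,48);print('rest',rect(t[:,:2]),np.median(t[:,2]),len(t))
t=box(530,590,135,175,82,95);print('stub',rect(t[:,:2]),np.median(t[:,2]),len(t))
t=box(520,590,175,240,70,95);print('tab',rect(t[:,:2]),np.median(t[:,2]),len(t));print(np.round(t[::6],0).tolist())
t=box(460,520,120,150,58,70);print('dowel',rect(t[:,:2]),np.median(t[:,2]),len(t))
E
```

```text
rest (array([528. , 146.6]), array([120.8,  40.6]), 16.1) 45.599258524984634 4167
stub (array([558.6, 155.7]), array([12.2, 11.8]), 14.3) 89.36955687687856 230
tab (array([547.1, 201.8]), array([29.5, 11.3]), 15.7) 78.97363367564898 432
[[556.0, 210.0, 78.0], [554.0, 209.0, 80.0], [559.0, 209.0, 80.0], [553.0, 208.0, 80.0], [558.0, 208.0, 81.0], [549.0, 207.0, 79.0], [554.0, 207.0, 80.0], [559.0, 207.0, 80.0], [548.0, 207.0, 79.0], [553.0, 206.0, 81.0], [557.0, 206.0, 81.0], [544.0, 206.0, 79.0], [549.0, 206.0, 80.0], [553.0, 206.0, 82.0], [558.0, 206.0, 79.0], [542.0, 205.0, 80.0], [547.0, 205.0, 81.0], [552.0, 205.0, 82.0], [557.0, 205.0, 79.0], [538.0, 204.0, 79.0], [543.0, 204.0, 81.0], [548.0, 204.0, 80.0], [553.0, 204.0, 81.0], [557.0, 204.0, 78.0], [537.0, 203.0, 80.0], [541.0, 203.0, 81.0], [546.0, 203.0, 79.0], [551.0, 203.0, 79.0], [556.0, 204.0, 76.0], [534.0, 203.0, 81.0], [539.0, 203.0, 81.0], [544.0, 202.0, 82.0], [549.0, 202.0, 80.0], [553.0, 203.0, 77.0], [558.0, 203.0, 75.0], [537.0, 202.0, 82.0], [541.0, 202.0, 79.0], [546.0, 202.0, 79.0], [551.0, 202.0, 76.0], [556.0, 202.0, 75.0], [533.0, 201.0, 80.0], [538.0, 201.0, 80.0], [543.0, 201.0, 81.0], [548.0, 201.0, 77.0], [552.0, 201.0, 74.0], [557.0, 201.0, 72.0], [535.0, 200.0, 80.0], [540.0, 200.0, 80.0], [544.0, 200.0, 76.0], [549.0, 200.0, 74.0], [554.0, 200.0, 73.0], [532.0, 199.0, 80.0], [537.0, 199.0, 79.0], [542.0, 200.0, 75.0], [547.0, 200.0, 74.0], [552.0, 200.0, 72.0], [556.0, 200.0, 71.0], [535.0, 199.0, 76.0], [540.0, 199.0, 75.0], [545.0, 199.0, 73.0], [550.0, 199.0, 72.0], [556.0, 199.0, 70.0], [538.0, 198.0, 75.0], [543.0, 198.0, 73.0], [548.0, 198.0, 73.0], [553.0, 198.0, 71.0], [540.0, 197.0, 74.0], [545.0, 197.0, 72.0], [550.0, 197.0, 71.0], [539.0, 197.0, 72.0], [545.0, 196.0, 72.0], [539.0, 196.0, 71.0]]
dowel (array([497.8, 138.1]), array([18.3, 19.4]), 0.4) 65.27267746376418 387
```

View pics/crop2.png

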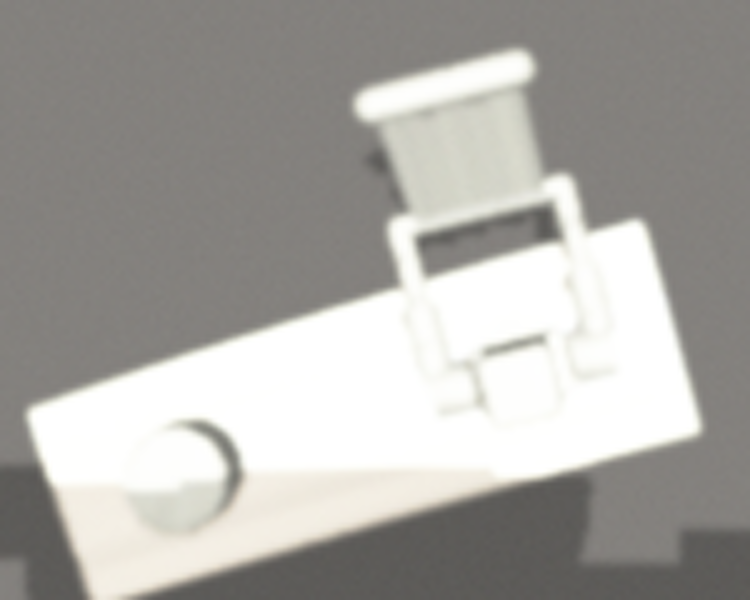

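Tight fit: the pin centre is (558.6,155.7) with the hinge line at 16°, 63 mm from the dowel head at (497.8,138.1), which agrees with the description. I'll close the jaws part way so they clear the dowel, turn 16° and come down.

Call:
send_rows([
  {"dx": -2.4,"dy": 20,"dz": 0,"turn": 6},
  {"dx": 0,"dy": 20,"dz": -15,"turn": 6},
  {"dx": 0,"dy": 15.7,"dz": -25,"turn": 4.2},
  {"dx": 0,"dy": 0,"dz": -30,"turn": 0},
  {"dx": 0,"dy": 0,"dz": -20,"turn": 0},
  {"dx": 0,"dy": 0,"dz": 0,"turn": 0},
  {"dx": 0,"dy": 0,"dz": 0,"turn": 0},
  {"dx": 0,"dy": 0,"dz": 0,"turn": 0},
], grip=0.1, squeeze=30)

```text
time: 1.5
eef_pos: [560.1, 155.0, 174.8]
tcp_rot: [0.426, 0.564, -0.424, 0.566]
ft_force: [-0.6, 0.3, 0.3]
finger_gap: 0.453
```

```bash
python3 - <<'E'
from h import *
o=robot.get_obs();print(o['eef_pos'],o['finger_gap'],R.from_quat(o['tcp_rot']).as_matrix().round(3).tolist(),o['ft_force'])
for n in ['side','wrist','scene']:
    c=cap(n,n+'3.png')
a,b,w=[cv2.imread(f'pics/{n}3.png') for n in('scene','side','wrist')]
k=lambda i,u,v:cv2.resize(i[v:v+100,u:u+100],None,fx=4,fy=4,interpolation=2)
cv2.imwrite('pics/c3.png',np.hstack([k(a,260,120),k(b,240,190)]))
E
```

```text
[560.07581556 154.97921958 174.77868452] 0.45250314123632057 [[0.003, 0.961, 0.278], [0.0, 0.278, -0.961], [-1.0, 0.003, 0.001]] [-0.56981871  0.29227376  0.33744499]
```

View pics/c3.png

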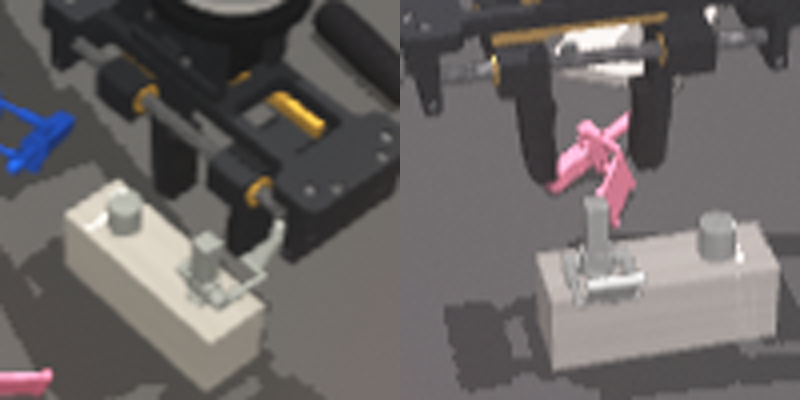

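View pics/wrist3.png

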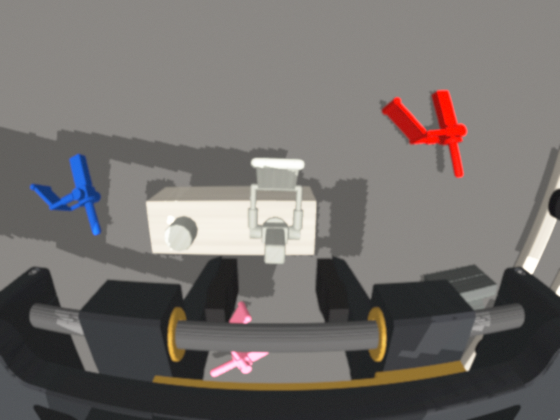

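```bash
python3 - <<'E'
from h import *
c=L('wrist3.png');P=wcloud(c).reshape(-1,3);P=P[~np.isnan(P[:,0])]
def box(x0,x1,y0,y1,z0,z1):
    m=(P>[x0,y0,z0]).all(1)&(P<[x1,y1,z1]).all(1); return P[m]
t=box(540,580,135,175,86,95);print(rect(t[:,:2]),np.median(t[:,2]),len(t))
t=box(460,600,90,210,41,48);print('rest',rect(t[:,:2]),np.median(t[:,2]),len(t))
E
```

```text
(array([558.6, 156.1]), array([12., 13.]), 14.1) 89.42217136846689 440
rest (array([527.9, 146.6]), array([120.8,  41.3]), 16.5) 45.56534708183092 6600
```

Call:
send_rows([
  {"dx": -1.5,"dy": 1,"dz": -12,"turn": 0},
  {"dx": 0,"dy": 0,"dz": -12,"turn": 0},
  {"dx": 0,"dy": 0,"dz": -12,"turn": 0},
  {"dx": 0,"dy": 0,"dz": -8,"turn": 0},
  {"dx": 0,"dy": 0,"dz": -3,"turn": 0},
  {"dx": 0,"dy": 0,"dz": 0,"turn": 0},
  {"dx": 0,"dy": 0,"dz": 0,"turn": 0},
])

```text
time: 2.23
eef_pos: [557.0, 156.7, 125.3]
tcp_rot: [0.424, 0.566, -0.425, 0.565]
ft_force: [-0.9, 0.5, 0.2]
finger_gap: 0.449
```

Call:
send_rows([
  {"dx": 0,"dy": 0,"dz": 0,"turn": 0},
  {"dx": 0,"dy": 0,"dz": 0,"turn": 0},
  {"dx": 0,"dy": 0,"dz": 0,"turn": 0},
  {"dx": 0,"dy": 0,"dz": 0,"turn": 0},
  {"dx": 0,"dy": 0,"dz": 0,"turn": 0},
  {"dx": 0,"dy": 0,"dz": 0,"turn": 0},
], grip=1, squeeze=40)

```text
time: 2.73
eef_pos: [557.5, 156.8, 126.1]
tcp_rot: [0.425, 0.565, -0.424, 0.566]
ft_force: [0.5, -0.3, 0.5]
finger_gap: 0.131
```

Call:
send_rows([
  {"dx": 0,"dy": 0,"dz": 4,"turn": 0},
  {"dx": 0,"dy": 0,"dz": 8,"turn": 0},
  {"dx": 0,"dy": 0,"dz": 10,"turn": 0},
  {"dx": 0,"dy": 0,"dz": 12,"turn": 0},
  {"dx": 0,"dy": 0,"dz": 20,"turn": 0},
  {"dx": 0,"dy": 0,"dz": 25,"turn": 0},
  {"dx": 0,"dy": 0,"dz": 15,"turn": 0},
  {"dx": 0,"dy": 0,"dz": 0,"turn": 0},
  {"dx": 0,"dy": 0,"dz": 0,"turn": 0},
])

```text
time: 3.48
eef_pos: [557.3, 156.6, 221.2]
tcp_rot: [0.425, 0.565, -0.424, 0.566]
ft_force: [1.0, -0.3, -2.1]
finger_gap: 0.133
```

```bash
python3 - <<'E'
from h import *
o=robot.get_obs();print(o['eef_pos'],o['finger_gap'],o['ft_force'])
for n in ['side','wrist','scene']:
    c=cap(n,n+'4.png')
a,b,w=[cv2.imread(f'pics/{n}4.png') for n in('scene','side','wrist')]
k=lambda i,u,v:cv2.resize(i[v:v+120,u:u+120],None,fx=3.3,fy=3.3,interpolation=2)
cv2.imwrite('pics/c4.png',np.vstack([np.hstack([k(a,250,100),k(b,240,150)]),cv2.resize(w[200:320,160:400],(792,396)) if 0 else w[150:350,0:560].repeat(1,0)[:, :560].copy() if 0 else np.zeros((1,792,3),np.uint8)]))
E
```

```text
[557.30594937 156.64534581 221.23638142] 0.1334257833519523 [ 0.96014837 -0.30889492 -2.05311933]
```

View pics/c4.png

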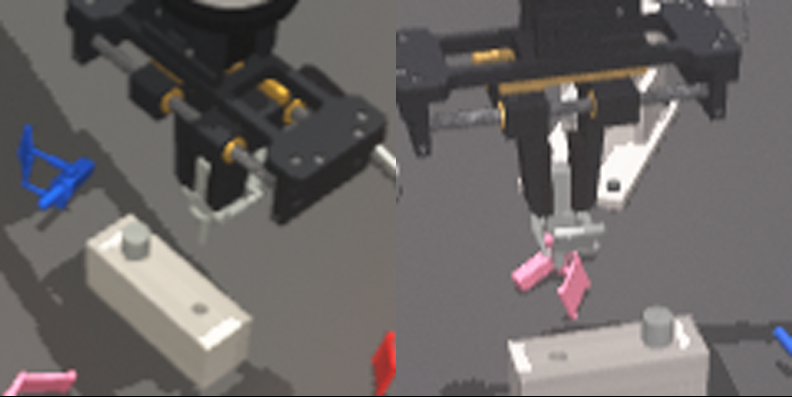

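View pics/wrist4.png

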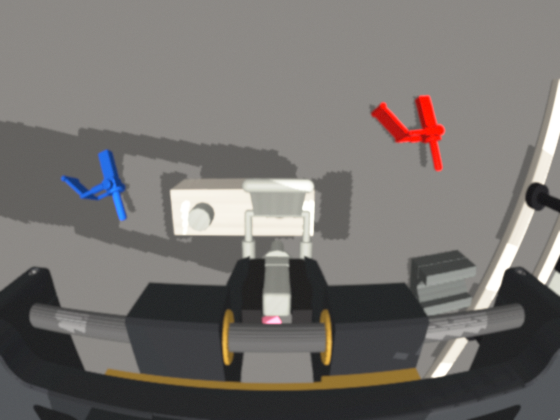

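The pin came out clean and level, and the dowel is undisturbed. Next I'll carry it back behind the hole at a safe height and look at the fixture with the wrist camera.

Call:
send_rows([
  {"dx": 0,"dy": -10,"dz": 9,"turn": -1.8},
  {"dx": -2,"dy": -25,"dz": 10,"turn": -3},
  {"dx": -2,"dy": -33,"dz": 10,"turn": -3},
  {"dx": -2,"dy": -36,"dz": 0,"turn": -3},
  {"dx": -2,"dy": -36,"dz": 0,"turn": -3},
  {"dx": -2,"dy": -36,"dz": 0,"turn": -3},
  {"dx": -2,"dy": -36,"dz": 0,"turn": -3},
  {"dx": -2,"dy": -36,"dz": 0,"turn": -3},
  {"dx": -2,"dy": -36,"dz": 0,"turn": -3},
  {"dx": -2,"dy": -30,"dz": 0,"turn": -3},
  {"dx": -2,"dy": -18,"dz": 0,"turn": -3},
  {"dx": 0,"dy": -6.6,"dz": 0,"turn": 0},
])

```text
time: 4.63
eef_pos: [536.1, -185.3, 248.4]
tcp_rot: [-0.564, -0.426, 0.565, -0.425]
ft_force: [-0.4, -0.7, -0.7]
finger_gap: 0.131
```

Call:
send_rows([
  {"dx": 0,"dy": 0,"dz": 0,"turn": 0},
  {"dx": 0,"dy": 0,"dz": 0,"turn": 0},
  {"dx": 0,"dy": 0,"dz": 0,"turn": 0},
  {"dx": 0,"dy": 0,"dz": 0,"turn": 0},
])

```text
time: 4.97
eef_pos: [537.2, -180.5, 248.6]
tcp_rot: [-0.563, -0.428, 0.563, -0.428]
ft_force: [0.6, 0.0, -2.1]
finger_gap: 0.134
```

```bash
python3 - <<'E'
from h import *
o=robot.get_obs();print(o['eef_pos'],o['finger_gap'],R.from_quat(o['tcp_rot']).as_matrix().round(3).tolist(),o['ft_force'])
c=cap('wrist','wrist5.png');print(robot.get_obs()['eef_pos'])
cv2.imwrite('pics/c5.png',cv2.resize(c['pixels'][120:320,150:400,::-1],None,fx=3,fy=3,interpolation=2))
E
```

```text
[ 537.18775541 -180.46879813  248.59104078] 0.13418555446355335 [[-0.0, 0.964, -0.267], [0.0, -0.267, -0.964], [-1.0, -0.001, -0.0]] [ 0.55918573  0.04066307 -2.12841164]
[ 537.26946803 -180.53266626  248.69648856]
```

View pics/c5.png

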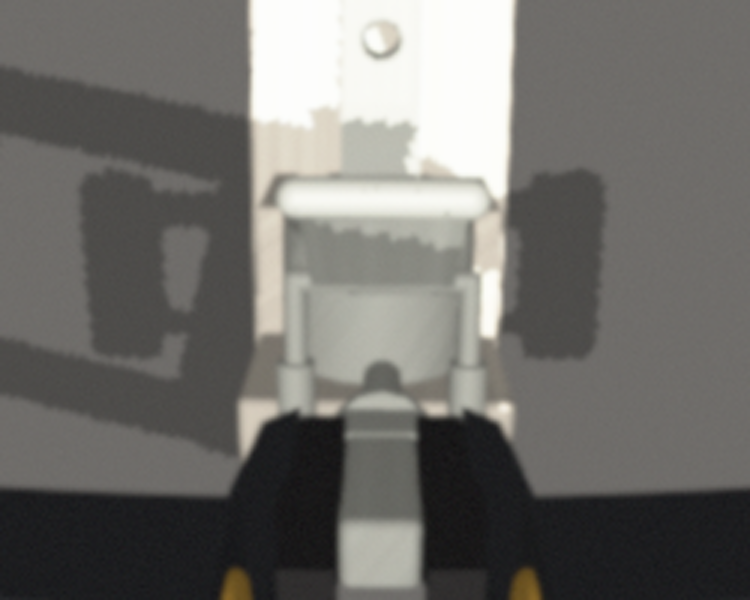

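The hole shows clearly at crop (381,38), which is wrist pixel (277,133). I'll measure the hole, the shaft edges and the held pin from this frame.

```bash
python3 - <<'E'
from h import *
c=L('wrist5.png');W=wcloud(c);P=W.reshape(-1,3);P=P[~np.isnan(P[:,0])]
T=R.from_quat(c['rot']).as_matrix();pos=c['pos']
# local: forward f=-tool z, side = tool y
def loc(p): q=(np.asarray(p)-pos);return np.stack([q@-T[:,2],q@T[:,1],np.asarray(p)[...,2]],-1)
Q=loc(P)
t=P[(np.abs(P[:,2]-84.5)<3)&(P[:,1]>-145)&(P[:,1]<-60)&(P[:,0]>500)&(P[:,0]<600)]
print('shaft top',rect(t[:,:2]),np.median(t[:,2]),len(t),'local',rect(loc(t)[:,:2]))
t=P[(np.abs(P[:,2]-12)<3)&(P[:,1]>-160)&(P[:,1]<-40)&(P[:,0]>470)&(P[:,0]<640)];print('plate',rect(t[:,:2]),'local',rect(loc(t)[:,:2]),loc(t)[:,0].max())
# hole: depth deeper within
g=c['pixels'][120:145,262:292].astype(int).sum(2)//3
zz=W[115:160,250:305,2]
l=loc(W)
m=np.zeros(W.shape[:2],bool);s=(slice(110,165),slice(262,292))
sub=W[s][...,2]
print(np.round(sub[::3,::2]).astype(int))
h=wat(c,150+381/3,120+38/3,85.);print('hole@',h,loc(h))
# stub top
for z0,z1 in((170,200),(175,183),(183,190)):
    t=Q[(np.abs(Q[:,0])<15)&(np.abs(Q[:,1])<12)&(Q[:,2]>z0)&(Q[:,2]<z1)]
    print('stub',len(t),rect(t[:,:2]) if len(t) else '',np.percentile(t[:,2],[5,50,95]) if len(t) else '')
t=Q[(Q[:,0]>38)&(Q[:,0]<60)&(np.abs(Q[:,1])<20)&(Q[:,2]>150)];print('tab',rect(t[:,:2]),t.max(0),t.min(0))
E
```

```text
shaft top (array([ 553.7, -121.1]), array([53.6, 20.1]), 74.2) 85.46800027257072 1659 local (array([61.6,  0.2]), array([53.6, 20.1]), 0.4)
plate (array([ 550.7, -129.7]), array([86.9, 86.5]), 73.5) local (array([52.4, -0.4]), array([86.9, 86.5]), 1.1) 96.60549895512247
[[13 13 86 85 86 86 85 85 86 86 85 85 86 86 86]
 [14 86 86 86 85 85 86 87 85 84 87 85 85 85 86]
 [13 85 87 86 85 86 85 86 85 84 87 86 86 85 85]
 [13 85 86 86 86 85 86 86 85 85 85 85 85 86 85]
 [12 87 85 85 86 85 85 86 86 86 85 86 86 87 86]
 [12 86 87 86 85 86 85 87 87 85 86 85 86 86 86]
 [13 84 86 85 86 85 12 12 13 13 87 86 86 86 84]
 [12 86 85 86 85 13 13 11 12 12 12 85 85 86 86]
 [13 86 86 86 85 12 12 13 13 12 69 85 85 86 86]
 [13 86 85 86 86 85 70 11 14 73 85 85 86 86 85]
 [13 85 86 85 84 86 85 85 85 86 86 86 85 85 86]
 [13 85 85 86 86 86 86 86 86 85 87 86 86 84 86]
 [12 85 86 85 86 86 85 86 86 85 86 84 85 86 85]
 [13 86 86 86 86 85 85 87 86 84 86 87 85 86 13]
 [12 86 85 87 87 86 86 84 86 86 85 85 86 85 12]
 [13 85 86 86 85 86 85 86 84 84 85 86 85 85 11]
 [12 85 86 86 84 86 84 85 86 85 85 84 86 87 12]
 [12 86 85 86 86 85 86 86 84 86 85 85 85 87 12]
 [14 85 85 86 86 86 86 86 85 85 84 87 86 85 13]]
hole@ [ 554.16044677 -118.5141241    85.        ] [64.17891121 -0.09005386 85.        ]
stub 1134 (array([7. , 0.8]), array([24.5,  9.6]), 78.5) [171.00424242 188.50698335 198.8233933 ]
stub 202 (array([5.6, 3.9]), array([21.7,  8.1]), 63.2) [175.30862267 178.92981022 182.16940804]
stub 243 (array([ 6.3, -0. ]), array([ 6.8, 23.9]), 0.6) [184.04272265 187.27028665 189.6449808 ]
tab (array([45.2, -0. ]), array([29.5, 14.4]), 89.9) [ 52.43395708  14.7515877  204.66999734] [ 38.01132186 -14.79553804 187.05373875]
```

```bash
python3 - <<'E'
from h import *
c=L('wrist5.png');W=wcloud(c)
T=R.from_quat(c['rot']).as_matrix();pos=c['pos']
def loc(p): q=(np.asarray(p)-pos);return np.stack([q@-T[:,2],q@T[:,1],np.asarray(p)[...,2]],-1)
l=loc(W)
v,u=np.nonzero((W[120:150,265:290,2]<80));v=v+120;u=u+265
h=wat(c,u,v,85.);H=loc(h);print('hole',H.mean(0),H.min(0),H.max(0),len(u))
for r in range(255,320,4):
    s=l[r,270:284];print(r,np.round(np.nanmedian(s,0),1),np.round(np.nanstd(s,0),1))
m=(l[...,0]>38)&(l[...,0]<60)&(np.abs(l[...,1])<12)&(l[...,2]>185)
t=l[m]; 
for a in range(40,54): 
    k=t[(t[:,0]>=a)&(t[:,0]<a+1)]; print(a,len(k),np.round(np.median(k[:,2]),1) if len(k) else '')
E
```

```text
hole [64.23120667 -0.27770783 85.        ] [60.1227499  -4.59387524 85.        ] [68.48039182  3.66805018 85.        ] 112
255 [  4.1  -0.4 170.7] [0.2 2.2 0.5]
259 [  4.2  -0.4 176. ] [0.3 2.1 0.6]
263 [  4.2  -0.4 180.8] [0.3 2.1 0.7]
267 [  4.2  -0.4 185.3] [0.3 2.  0.6]
271 [  4.5  -0.4 190.2] [0.4 2.  0.7]
275 [  4.3  -0.4 194. ] [0.2 1.9 0.4]
279 [  4.6  -0.4 198.5] [0.3 1.9 0.6]
283 [  4.9  -0.4 202.7] [0.4 1.8 0.7]
287 [  4.9  -0.4 206.3] [0.3 1.8 0.5]
291 [  4.9  -0.4 209.8] [0.3 1.7 0.5]
295 [  4.1  -0.4 211.7] [0.4 1.7 0.6]
299 [  2.3  -0.4 212.1] [0.4 1.7 0.6]
303 [  0.3  -0.4 212.3] [0.3 1.7 0.4]
307 [ -1.8  -0.4 212.2] [0.5 1.8 0.7]
311 [ -3.9  -0.4 212.3] [0.5 1.8 0.7]
315 [ -6.1  -0.4 212.3] [0.3 1.8 0.5]
319 [-162.9   -0.3    0.9] [0.5 5.  0.6]
40 75 190.6
41 82 191.9
42 74 193.3
43 89 194.6
44 70 195.9
45 44 196.8
46 62 200.8
47 119 201.8
48 130 202.1
49 150 202.4
50 146 202.1
51 187 201.1
52 46 200.1
53 0
```

Call:
send_rows([
  {"dx": 3.3,"dy": 12,"dz": 0,"turn": 0},
  {"dx": 4,"dy": 16,"dz": -5,"turn": 0},
  {"dx": 4,"dy": 16,"dz": -15,"turn": 0},
  {"dx": 4,"dy": 12,"dz": -15,"turn": 0},
  {"dx": 2,"dy": 7.4,"dz": -10,"turn": 0},
  {"dx": 0,"dy": 0,"dz": -4,"turn": 0},
  {"dx": 0,"dy": 0,"dz": 0,"turn": 0},
  {"dx": 0,"dy": 0,"dz": 0,"turn": 0},
  {"dx": 0,"dy": 0,"dz": 0,"turn": 0},
])

```text
time: 5.77
eef_pos: [554.9, -119.2, 200.6]
tcp_rot: [0.564, 0.427, -0.563, 0.428]
ft_force: [0.2, 0.1, -1.8]
finger_gap: 0.127
```

```bash
cat > look.py <<'E'
from h import *
import sys
n=sys.argv[1]
o=robot.get_obs();print(o['time'],o['eef_pos'].round(2),o['finger_gap'],o['ft_force'].round(2),o['ft_torque'].round(2))
a=cap('scene',f'scene{n}.png')['pixels'];b=cap('side',f'side{n}.png')['pixels']
k=lambda i,u,v:cv2.resize(i[v:v+90,u:u+80,::-1],None,fx=5,fy=5,interpolation=2)
cv2.imwrite(f'pics/c{n}.png',np.hstack([k(a,150,170),k(b,265,130)]))
E
python3 look.py 6
```

```text
5.7667 [ 554.85 -119.17  200.62] 0.12724486863057896 [ 0.23  0.1  -1.84] [-0.03  0.07 -0.01]
```

View pics/c6.png

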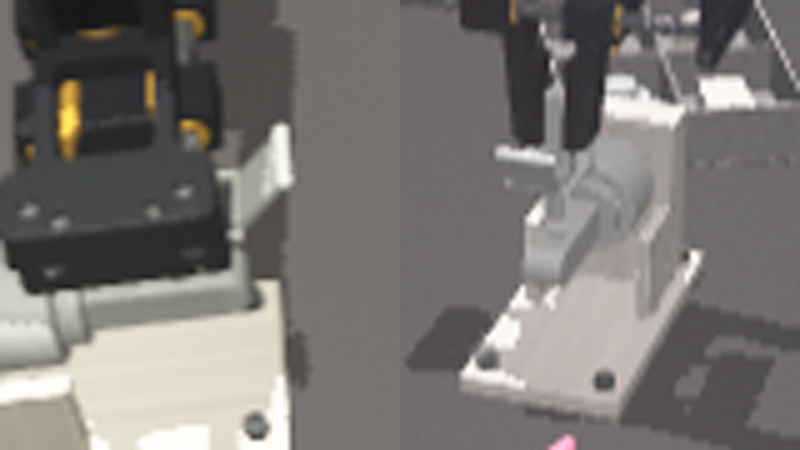

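Call:
send_rows([
  {"dx": 0,"dy": 0,"dz": 0,"turn": 0},
  {"dx": 0,"dy": 0,"dz": 0,"turn": 0},
  {"dx": 0,"dy": 0,"dz": 0,"turn": 0},
])

```text
time: 6.12
eef_pos: [554.4, -118.8, 200.0]
tcp_rot: [0.563, 0.427, -0.563, 0.428]
ft_force: [-0.2, -0.7, -1.1]
finger_gap: 0.133
```

```bash
python3 -c "
from h import *
o=robot.get_obs();print(o['eef_pos'],o['qvel'])
c=cap('wrist','wrist6.png');W=wcloud(c)
T=R.from_quat(c['o']['tcp_rot']).as_matrix();pos=c['o']['eef_pos']
q=W-pos;l=np.stack([q@-T[:,2],q@T[:,1],W[...,2]],-1)
for z0 in (82,):
  t=l[(np.abs(l[...,2]-85)<4)&(np.abs(l[...,1])<14)&(l[...,0]>5)&(l[...,0]<60)];print(len(t),rect(t[:,:2]),t[:,0].max())
t=l[(np.abs(l[...,2]-12)<3)&(np.abs(l[...,1])<45)&(l[...,0]>0)&(l[...,0]<60)];print(len(t),np.percentile(t[:,0],99.5),t[:,0].max())
"
```

```text
[ 554.4339256  -118.78756687  199.97898151] [ 0.00071572  0.00283048  0.00191705  0.00143733 -0.00063583 -0.0014519 ]
422 (array([ 9.6, -0.5]), array([20. ,  9.2]), 89.6) 14.22454649710233
1725 32.07003940865588 32.23155632380612
```

View pics/wrist6.png

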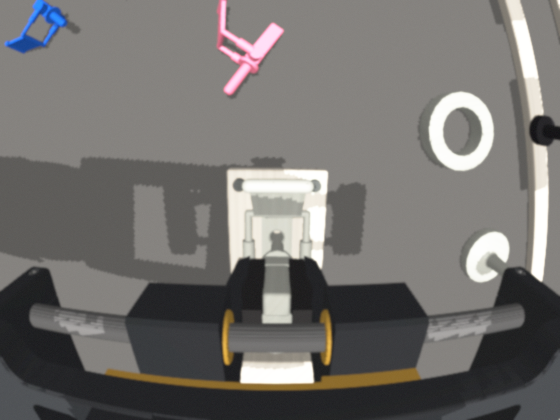

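Call:
send_rows([
  {"dx": 0.3,"dy": 1.1,"dz": -2,"turn": 0},
  {"dx": 0,"dy": 0,"dz": -2,"turn": 0},
  {"dx": 0,"dy": 0,"dz": 0,"turn": 0},
  {"dx": 0,"dy": 0,"dz": 0,"turn": 0},
])

```text
time: 6.5
eef_pos: [554.6, -117.3, 195.4]
tcp_rot: [-0.563, -0.428, 0.563, -0.427]
ft_force: [-0.5, 0.1, -0.9]
finger_gap: 0.132
```

Call:
send_rows([
  {"dx": 0,"dy": 0,"dz": -1,"turn": 0},
  {"dx": 0,"dy": 0,"dz": -1,"turn": 0},
  {"dx": 0,"dy": 0,"dz": 0,"turn": 0},
])

```text
time: 6.75
eef_pos: [554.6, -117.4, 193.5]
tcp_rot: [-0.563, -0.428, 0.563, -0.427]
ft_force: [0.2, 0.3, -0.9]
finger_gap: 0.129
```

Call:
send_rows([
  {"dx": 0,"dy": 0,"dz": -0.7,"turn": 0},
  {"dx": 0,"dy": 0,"dz": -0.7,"turn": 0},
  {"dx": 0,"dy": 0,"dz": 0,"turn": 0},
])

```text
time: 7.0
eef_pos: [554.7, -117.3, 192.2]
tcp_rot: [-0.563, -0.428, 0.563, -0.427]
ft_force: [0.2, -0.1, -0.7]
finger_gap: 0.13
```

Call:
send_rows([
  {"dx": 0,"dy": 0,"dz": -0.7,"turn": 0},
  {"dx": 0,"dy": 0,"dz": -0.7,"turn": 0},
  {"dx": 0,"dy": 0,"dz": 0,"turn": 0},
])

```text
time: 7.25
eef_pos: [554.7, -117.3, 190.8]
tcp_rot: [0.563, 0.428, -0.563, 0.427]
ft_force: [-0.3, 0.8, -0.2]
finger_gap: 0.127
```

Call:
send_rows([
  {"dx": 0,"dy": 0,"dz": -0.7,"turn": 0},
  {"dx": 0,"dy": 0,"dz": -0.7,"turn": 0},
  {"dx": 0,"dy": 0,"dz": 0,"turn": 0},
])

```text
time: 7.5
eef_pos: [554.7, -117.3, 189.4]
tcp_rot: [0.563, 0.428, -0.563, 0.427]
ft_force: [-0.2, 1.3, -0.5]
finger_gap: 0.132
```

Call:
send_rows([
  {"dx": 0,"dy": 0,"dz": -0.7,"turn": 0},
  {"dx": 0,"dy": 0,"dz": -0.7,"turn": 0},
  {"dx": 0,"dy": 0,"dz": 0,"turn": 0},
])

```text
time: 7.75
eef_pos: [554.7, -117.3, 188.0]
tcp_rot: [0.563, 0.428, -0.563, 0.427]
ft_force: [0.8, 1.1, -1.2]
finger_gap: 0.133
```

No vertical force 4–5 mm below the mouth level, so the tip is in the hole. I'll keep going gently.

Call:
send_rows([
  {"dx": 0,"dy": 0,"dz": -1,"turn": 0},
  {"dx": 0,"dy": 0,"dz": -1,"turn": 0},
  {"dx": 0,"dy": 0,"dz": -1,"turn": 0},
  {"dx": 0,"dy": 0,"dz": 0,"turn": 0},
])

```text
time: 8.08
eef_pos: [554.6, -117.3, 184.8]
tcp_rot: [-0.563, -0.428, 0.563, -0.427]
ft_force: [0.7, 0.7, -0.8]
finger_gap: 0.131
```

Call:
send_rows([
  {"dx": 0,"dy": 0,"dz": -1,"turn": 0},
  {"dx": 0,"dy": 0,"dz": -1,"turn": 0},
  {"dx": 0,"dy": 0,"dz": -1,"turn": 0},
  {"dx": 0,"dy": 0,"dz": 0,"turn": 0},
])

```text
time: 8.42
eef_pos: [554.7, -117.4, 181.9]
tcp_rot: [-0.563, -0.428, 0.563, -0.427]
ft_force: [0.4, 1.8, -1.5]
finger_gap: 0.124
```

Call:
send_rows([
  {"dx": 0,"dy": 0,"dz": -1,"turn": 0},
  {"dx": 0,"dy": 0,"dz": -1,"turn": 0},
  {"dx": 0,"dy": 0,"dz": -1,"turn": 0},
  {"dx": 0,"dy": 0,"dz": 0,"turn": 0},
])

```text
time: 8.75
eef_pos: [554.7, -117.4, 178.9]
tcp_rot: [-0.563, -0.428, 0.563, -0.427]
ft_force: [-0.4, 2.0, -1.1]
finger_gap: 0.13
```

Call:
send_rows([
  {"dx": 0.1,"dy": 0.3,"dz": -1,"turn": 0},
  {"dx": 0,"dy": 0,"dz": -1,"turn": 0},
  {"dx": 0,"dy": 0,"dz": -1,"turn": 0},
  {"dx": 0,"dy": 0,"dz": 0,"turn": 0},
])

```text
time: 9.08
eef_pos: [554.7, -117.2, 175.8]
tcp_rot: [-0.563, -0.428, 0.563, -0.427]
ft_force: [-0.1, 0.9, -1.9]
finger_gap: 0.135
```

Call:
send_rows([
  {"dx": 0,"dy": 0,"dz": -1,"turn": 0},
  {"dx": 0,"dy": 0,"dz": -1,"turn": 0},
  {"dx": 0,"dy": 0,"dz": -1,"turn": 0},
  {"dx": 0,"dy": 0,"dz": 0,"turn": 0},
])

```text
time: 9.42
eef_pos: [554.7, -117.1, 172.8]
tcp_rot: [-0.563, -0.428, 0.563, -0.427]
ft_force: [0.8, -0.3, -1.0]
finger_gap: 0.132
```

Call:
send_rows([
  {"dx": 0,"dy": 0,"dz": -1,"turn": 0},
  {"dx": 0,"dy": 0,"dz": -1,"turn": 0},
  {"dx": 0,"dy": 0,"dz": -1,"turn": 0},
  {"dx": 0,"dy": 0,"dz": 0,"turn": 0},
])

```text
time: 9.75
eef_pos: [554.7, -117.1, 169.9]
tcp_rot: [-0.563, -0.428, 0.563, -0.427]
ft_force: [-0.2, 0.5, -0.6]
finger_gap: 0.135
```

Home is expected at TCP z ≈ 164–166.

Call:
send_rows([
  {"dx": 0,"dy": 0,"dz": -1,"turn": 0},
  {"dx": 0,"dy": 0,"dz": -1,"turn": 0},
  {"dx": 0,"dy": 0,"dz": 0,"turn": 0},
])

```text
time: 10.0
eef_pos: [554.8, -117.1, 167.9]
tcp_rot: [-0.563, -0.428, 0.563, -0.427]
ft_force: [-0.4, 0.4, -1.2]
finger_gap: 0.13
```

Call:
send_rows([
  {"dx": 0,"dy": 0,"dz": -1,"turn": 0},
  {"dx": 0,"dy": 0,"dz": 0,"turn": 0},
])

```text
time: 10.17
eef_pos: [554.7, -117.1, 166.9]
tcp_rot: [-0.563, -0.428, 0.563, -0.427]
ft_force: [0.7, -0.1, -1.1]
finger_gap: 0.131
```

Call:
send_rows([
  {"dx": 0,"dy": 0,"dz": -0.7,"turn": 0},
  {"dx": 0,"dy": 0,"dz": 0,"turn": 0},
])

```text
time: 10.33
eef_pos: [554.8, -117.1, 166.3]
tcp_rot: [-0.563, -0.428, 0.563, -0.427]
ft_force: [0.7, -0.3, -0.8]
finger_gap: 0.133
```

Call:
send_rows([
  {"dx": 0,"dy": 0,"dz": -0.5,"turn": 0},
  {"dx": 0,"dy": 0,"dz": 0,"turn": 0},
])

```text
time: 10.5
eef_pos: [554.9, -117.1, 166.1]
tcp_rot: [-0.563, -0.428, 0.563, -0.428]
ft_force: [-0.5, -0.6, 0.4]
finger_gap: 0.128
```

Call:
send_rows([
  {"dx": 0,"dy": 0,"dz": -0.4,"turn": 0},
  {"dx": 0,"dy": 0,"dz": 0,"turn": 0},
])

```text
time: 10.67
eef_pos: [554.9, -117.1, 166.1]
tcp_rot: [-0.563, -0.427, 0.563, -0.428]
ft_force: [-2.5, 0.8, 4.1]
finger_gap: 0.131
```

Call:
send_rows([
  {"dx": 0,"dy": 0,"dz": -0.4,"turn": 0},
  {"dx": 0,"dy": 0,"dz": 0,"turn": 0},
])

```text
time: 10.83
eef_pos: [554.9, -117.2, 166.0]
tcp_rot: [-0.563, -0.427, 0.563, -0.428]
ft_force: [-3.5, 0.5, 7.4]
finger_gap: 0.134
```

Call:
send_rows([
  {"dx": 0,"dy": 0,"dz": -0.4,"turn": 0},
  {"dx": 0,"dy": 0,"dz": 0,"turn": 0},
])

```text
time: 11.0
eef_pos: [555.0, -117.2, 166.0]
tcp_rot: [-0.563, -0.427, 0.563, -0.428]
ft_force: [-3.8, 1.5, 10.6]
finger_gap: 0.13
```

Firm stop at TCP 166.0 with 10 N. The shoulder looks seated, so I'll check by eye.

```bash
python3 look.py 7; python3 -c "
from h import *
c=cap('wrist','wrist7.png');W=wcloud(c)
T=R.from_quat(c['o']['tcp_rot']).as_matrix();pos=c['o']['eef_pos']
q=W-pos;l=np.stack([q@-T[:,2],q@T[:,1],W[...,2]],-1)
for r in range(260,316,5): print(r,np.round(np.nanmedian(l[r,271:283],0),1))
"
```

```text
11.0 [ 554.97 -117.2   165.99] 0.13016907739794378 [-3.83  1.52 10.57] [ 0.24  0.92 -0.01]
260 [ 4.3 -0.4 94.8]
265 [ 3.7 -0.4 99.5]
270 [  4.2  -0.4 106. ]
275 [  4.2  -0.4 111.2]
280 [  4.8  -0.4 117.2]
285 [  4.7  -0.4 121.6]
290 [  4.6  -0.4 125.8]
295 [  4.   -0.4 129. ]
300 [  1.7  -0.4 129.5]
305 [ -1.   -0.4 129.3]
310 [ -3.3  -0.4 129.9]
315 [ -6.3  -0.4 129.5]
```

View pics/c7.png

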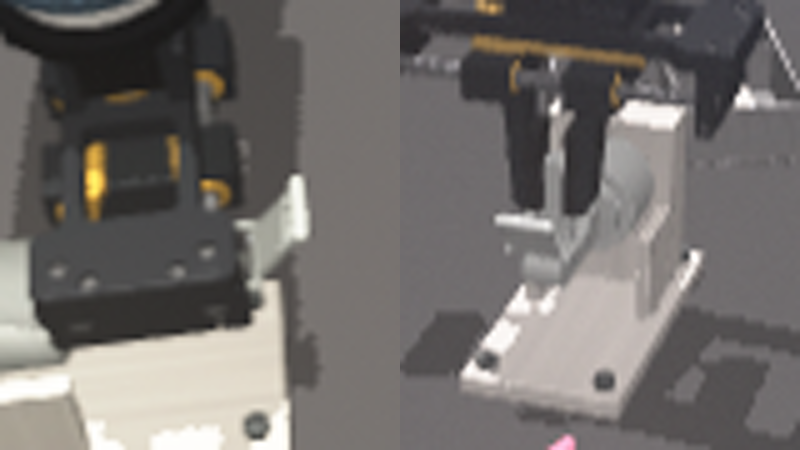

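View pics/wrist7.png

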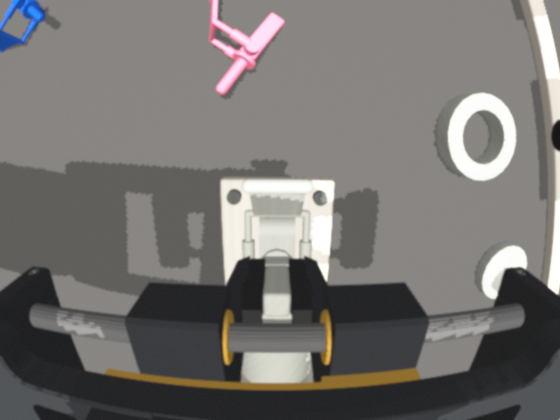

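Stub top is at z 129.4 (expected 129), so the shoulder is home. I'll ease off, release and rise.

Call:
send_rows([
  {"dx": 0,"dy": 0,"dz": 0.8,"turn": 0},
  {"dx": 0,"dy": 0,"dz": 0,"turn": 0},
])

```text
time: 11.32
eef_pos: [555.0, -117.2, 166.0]
tcp_rot: [0.563, 0.427, -0.563, 0.428]
ft_force: [-1.6, 0.4, 6.4]
finger_gap: 0.13
```

Call:
send_rows([
  {"dx": 0,"dy": 0,"dz": 0,"turn": 0},
  {"dx": 0,"dy": 0,"dz": 0,"turn": 0},
  {"dx": 0,"dy": 0,"dz": 0,"turn": 0},
  {"dx": 0,"dy": 0,"dz": 0,"turn": 0},
  {"dx": 0,"dy": 0,"dz": 0,"turn": 0},
], grip=0.1)

```text
time: 11.73
eef_pos: [554.8, -117.1, 165.2]
tcp_rot: [-0.563, -0.428, 0.563, -0.427]
ft_force: [0.4, 0.6, -0.3]
finger_gap: 0.444
```

Call:
send_rows([
  {"dx": 0,"dy": 0,"dz": 4,"turn": 0},
  {"dx": 0,"dy": 0,"dz": 10,"turn": 0},
  {"dx": 0,"dy": 0,"dz": 15,"turn": 0},
  {"dx": 0,"dy": 0,"dz": 20,"turn": 0},
  {"dx": 0,"dy": 0,"dz": 10,"turn": 0},
  {"dx": -5,"dy": -18,"dz": 0,"turn": 0},
  {"dx": -5,"dy": -18,"dz": 0,"turn": 0},
  {"dx": -5,"dy": -18,"dz": 0,"turn": 0},
  {"dx": 0,"dy": 0,"dz": 0,"turn": 0},
  {"dx": 0,"dy": 0,"dz": 0,"turn": 0},
  {"dx": 0,"dy": 0,"dz": 0,"turn": 0},
])

```text
time: 12.65
eef_pos: [539.9, -170.7, 224.7]
tcp_rot: [0.563, 0.427, -0.563, 0.427]
ft_force: [0.6, 0.7, 0.4]
finger_gap: 0.451
```

```bash
python3 look.py 8; python3 -c "
from h import *
c=cap('wrist','wrist8.png');W=wcloud(c)
T=R.from_quat(c['o']['tcp_rot']).as_matrix();pos=c['o']['eef_pos']
q=W-pos;l=np.stack([q@-T[:,2],q@T[:,1],W[...,2]],-1)
t=l[(np.abs(l[...,2]-129)<4)&(np.abs(l[...,1])<14)&(l[...,0]>30)&(l[...,0]<75)];print('stub top',len(t),rect(t[:,:2]),np.median(t[:,2]))
t=l[(np.abs(l[...,2]-120)<6)&(np.abs(l[...,1])<20)&(l[...,0]>95)&(l[...,0]<120)];print('tab',len(t),rect(t[:,:2]),t.max(0))
cv2.imwrite('pics/w8.png',cv2.resize(c['pixels'][80:280,150:400,::-1],None,fx=3,fy=3,interpolation=2))
"
```

```text
12.65 [ 539.9  -170.74  224.74] 0.4505403240084035 [0.63 0.68 0.42] [-0.    0.01 -0.03]
stub top 491 (array([53.4, -0.5]), array([11.7, 12.6]), 89.6) 129.42093061137294
tab 646 (array([1.023e+02, 1.000e-01]), array([ 8.6, 29. ]), 0.4) [106.70967427  14.62369436 122.13417763]
```

View pics/c8.png

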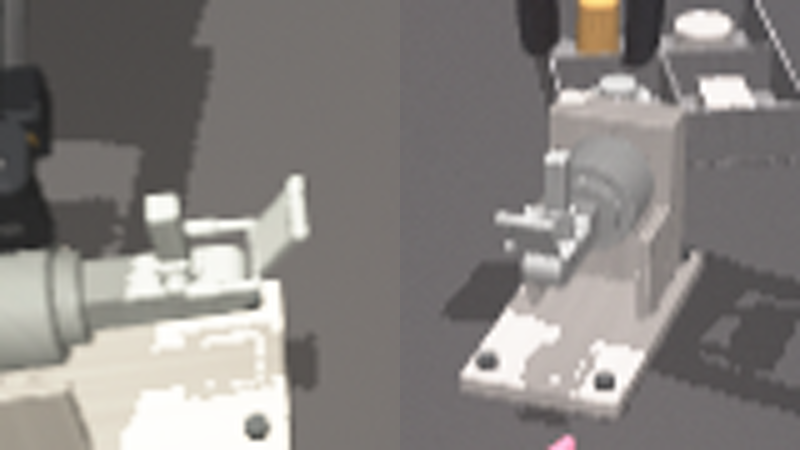

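View pics/w8.png

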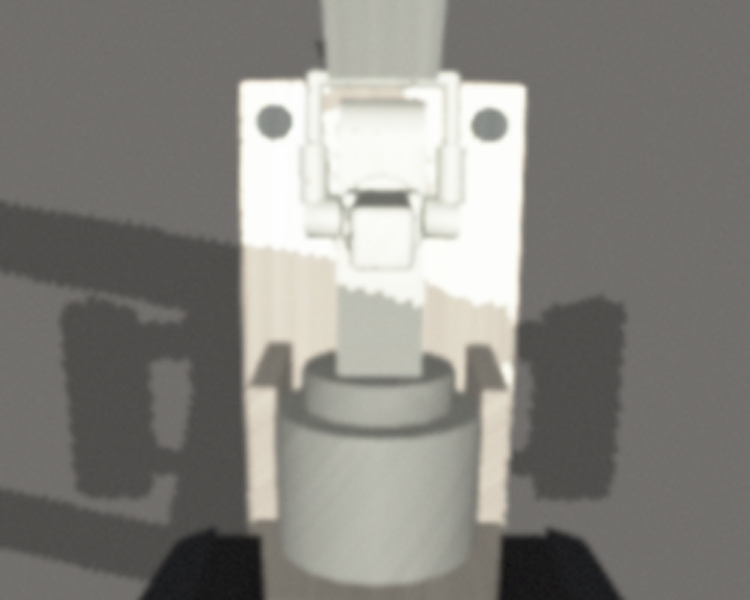

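The pin is home and upright, with stub top at z 129.4, the loop straddling outward and the tab end 49 mm out. I'll close the fingers and bring them over the tab.

Call:
send_rows([
  {"dx": 4,"dy": 15,"dz": 2,"turn": 0},
  {"dx": 6,"dy": 21,"dz": 0,"turn": 0},
  {"dx": 6,"dy": 22,"dz": 0,"turn": 0},
  {"dx": 6,"dy": 22,"dz": 0,"turn": 0},
  {"dx": 5,"dy": 18.7,"dz": 0,"turn": 0},
  {"dx": 0,"dy": 0,"dz": -10,"turn": 0},
  {"dx": 0,"dy": 0,"dz": -12,"turn": 0},
  {"dx": 0,"dy": 0,"dz": -10,"turn": 0},
  {"dx": 0,"dy": 0,"dz": 0,"turn": 0},
  {"dx": 0,"dy": 0,"dz": 0,"turn": 0},
  {"dx": 0,"dy": 0,"dz": 0,"turn": 0},
], grip=1, squeeze=20)

```text
time: 13.72
eef_pos: [566.7, -73.2, 194.3]
tcp_rot: [-0.563, -0.427, 0.564, -0.427]
ft_force: [0.1, -0.5, 0.6]
finger_gap: 0.003
```

```bash
python3 look.py 9
```

```text
13.7167 [566.68 -73.17 194.27] 0.0029380135279394102 [ 0.13 -0.47  0.58] [-0.02  0.02 -0.04]
```

View pics/c9.png

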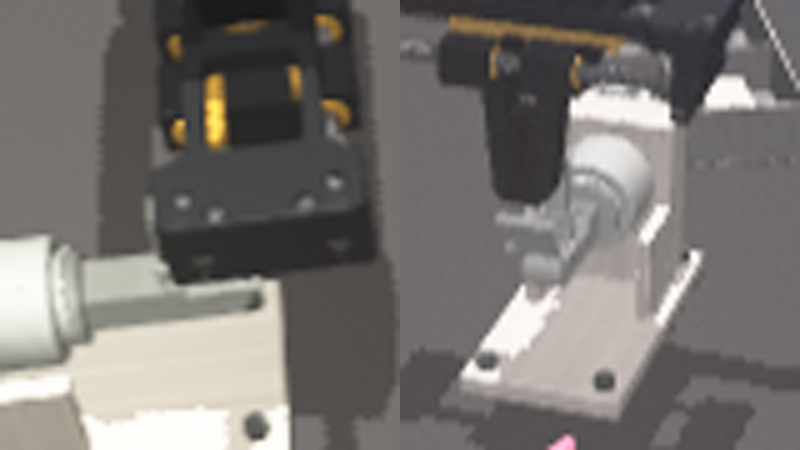

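Call:
send_rows([
  {"dx": 0.8,"dy": 2.9,"dz": -3,"turn": 0},
  {"dx": 0,"dy": 0,"dz": -3,"turn": 0},
  {"dx": 0.1,"dy": 0.5,"dz": -2,"turn": 0},
  {"dx": 0.1,"dy": 0.5,"dz": -2,"turn": 0},
  {"dx": 0,"dy": 0,"dz": 0,"turn": 0},
])

```text
time: 14.23
eef_pos: [567.6, -68.3, 184.0]
tcp_rot: [-0.563, -0.428, 0.563, -0.427]
ft_force: [-0.8, 0.0, 0.2]
finger_gap: 0.003
```

Call:
send_rows([
  {"dx": 0.2,"dy": 0.8,"dz": -2,"turn": 0},
  {"dx": 0.2,"dy": 0.6,"dz": -2,"turn": 0},
  {"dx": 0.1,"dy": 0.5,"dz": -2,"turn": 0},
  {"dx": 0.1,"dy": 0.4,"dz": -2,"turn": 0},
  {"dx": 0,"dy": 0,"dz": 0,"turn": 0},
])

```text
time: 14.65
eef_pos: [568.2, -66.0, 176.0]
tcp_rot: [-0.563, -0.428, 0.563, -0.427]
ft_force: [-0.0, 0.4, -0.1]
finger_gap: 0.007
```

Call:
send_rows([
  {"dx": 0.1,"dy": 0.3,"dz": -2,"turn": 0},
  {"dx": 0.1,"dy": 0.3,"dz": -2,"turn": 0},
  {"dx": 0,"dy": 0.2,"dz": -2,"turn": 0},
  {"dx": 0,"dy": 0.2,"dz": -2,"turn": 0},
  {"dx": 0,"dy": 0,"dz": 0,"turn": 0},
])

```text
time: 15.07
eef_pos: [568.4, -65.1, 168.0]
tcp_rot: [-0.563, -0.428, 0.563, -0.427]
ft_force: [0.4, 0.4, 0.4]
finger_gap: 0.003
```

```bash
python3 look.py 10
```

```text
15.0667 [568.36 -65.1  167.96] 0.003034032647507176 [0.45 0.37 0.41] [ 0.01 -0.    0.02]
```

View pics/c10.png

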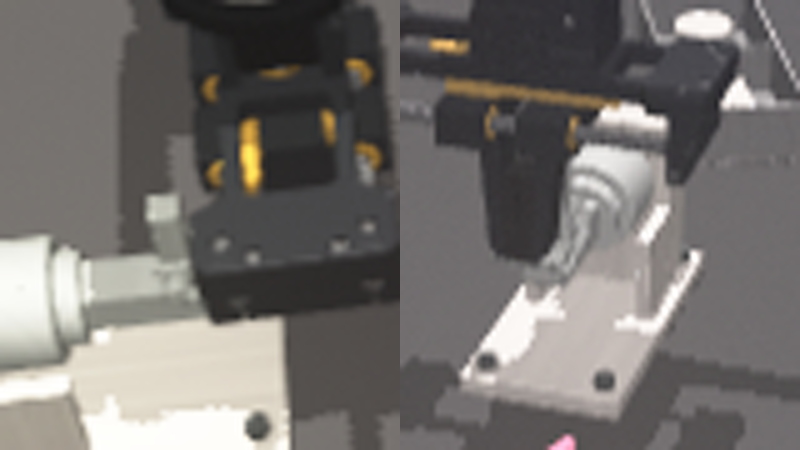

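Call:
send_rows([
  {"dx": 0,"dy": 0,"dz": -2,"turn": 0},
  {"dx": 0,"dy": 0,"dz": -2,"turn": 0},
  {"dx": 0,"dy": 0,"dz": -2,"turn": 0},
  {"dx": 0,"dy": 0,"dz": 0,"turn": 0},
])

```text
time: 15.5
eef_pos: [568.4, -65.1, 162.0]
tcp_rot: [-0.563, -0.428, 0.563, -0.427]
ft_force: [0.1, -0.3, 0.2]
finger_gap: 0.003
```

Call:
send_rows([
  {"dx": 0,"dy": 0,"dz": -1.5,"turn": 0},
  {"dx": 0,"dy": 0,"dz": -1.5,"turn": 0},
  {"dx": 0,"dy": 0,"dz": 0,"turn": 0},
])

```text
time: 15.75
eef_pos: [568.6, -65.1, 159.4]
tcp_rot: [0.563, 0.428, -0.563, 0.428]
ft_force: [0.1, 0.3, 1.1]
finger_gap: 0.006
```

Call:
send_rows([
  {"dx": 0,"dy": 0,"dz": -1.5,"turn": 0},
  {"dx": 0,"dy": 0,"dz": -1.5,"turn": 0},
  {"dx": 0,"dy": 0,"dz": 0,"turn": 0},
])

```text
time: 16.0
eef_pos: [568.9, -64.9, 156.6]
tcp_rot: [0.564, 0.427, -0.563, 0.428]
ft_force: [1.0, 2.4, 2.8]
finger_gap: 0.003
```

The bar has met the round end and force is rising as expected. I'll keep pressing.

Call:
send_rows([
  {"dx": 0,"dy": -0.2,"dz": -1.5,"turn": 0},
  {"dx": 0,"dy": -0.2,"dz": -1.5,"turn": 0},
  {"dx": 0,"dy": 0,"dz": 0,"turn": 0},
])

```text
time: 16.25
eef_pos: [568.9, -65.3, 153.7]
tcp_rot: [0.564, 0.427, -0.563, 0.428]
ft_force: [0.8, 3.0, 3.7]
finger_gap: 0.006
```

Call:
send_rows([
  {"dx": 0,"dy": -0.2,"dz": -1.5,"turn": 0},
  {"dx": 0,"dy": -0.3,"dz": -1.5,"turn": 0},
  {"dx": 0,"dy": 0,"dz": 0,"turn": 0},
])

```text
time: 16.5
eef_pos: [568.9, -65.8, 150.7]
tcp_rot: [0.564, 0.427, -0.563, 0.428]
ft_force: [1.8, 3.5, 4.2]
finger_gap: 0.002
```

Call:
send_rows([
  {"dx": -0.1,"dy": -0.3,"dz": -1.5,"turn": 0},
  {"dx": -0.1,"dy": -0.3,"dz": -1.5,"turn": 0},
  {"dx": 0,"dy": 0,"dz": 0,"turn": 0},
])

```text
time: 16.75
eef_pos: [568.6, -66.6, 147.6]
tcp_rot: [0.563, 0.427, -0.563, 0.428]
ft_force: [1.0, 2.2, 3.3]
finger_gap: 0.002
```

Call:
send_rows([
  {"dx": -0.1,"dy": -0.4,"dz": -1.5,"turn": 0},
  {"dx": -0.1,"dy": -0.4,"dz": -1.5,"turn": 0},
  {"dx": 0,"dy": 0,"dz": 0,"turn": 0},
])

```text
time: 17.0
eef_pos: [568.3, -67.4, 144.5]
tcp_rot: [0.563, 0.427, -0.563, 0.428]
ft_force: [1.9, 3.3, 3.3]
finger_gap: 0.005
```

Call:
send_rows([
  {"dx": -0.1,"dy": -0.4,"dz": -1.5,"turn": 0},
  {"dx": -0.1,"dy": -0.4,"dz": -1.5,"turn": 0},
  {"dx": 0,"dy": 0,"dz": 0,"turn": 0},
])

```text
time: 17.25
eef_pos: [567.9, -68.4, 141.3]
tcp_rot: [-0.563, -0.428, 0.563, -0.428]
ft_force: [1.1, 2.1, 2.4]
finger_gap: 0.005
```

Call:
send_rows([
  {"dx": -0.1,"dy": -0.4,"dz": -1.5,"turn": 0},
  {"dx": -0.1,"dy": -0.4,"dz": -1.5,"turn": 0},
  {"dx": 0,"dy": 0,"dz": 0,"turn": 0},
])

```text
time: 17.5
eef_pos: [567.7, -69.3, 138.2]
tcp_rot: [-0.563, -0.428, 0.563, -0.427]
ft_force: [0.8, 1.5, 3.3]
finger_gap: 0.005
```

Call:
send_rows([
  {"dx": -0.1,"dy": -0.4,"dz": -1.5,"turn": 0},
  {"dx": -0.1,"dy": -0.4,"dz": -1.5,"turn": 0},
  {"dx": 0,"dy": 0,"dz": 0,"turn": 0},
])

```text
time: 17.75
eef_pos: [567.4, -70.3, 135.2]
tcp_rot: [-0.563, -0.427, 0.564, -0.428]
ft_force: [1.1, -0.1, 3.0]
finger_gap: 0.008
```

```bash
python3 look.py 11
```

```text
17.75 [567.38 -70.27 135.16] 0.007906015370174208 [ 1.13 -0.07  3.01] [ 0.13 -0.06 -0.01]
```

View pics/c11.png

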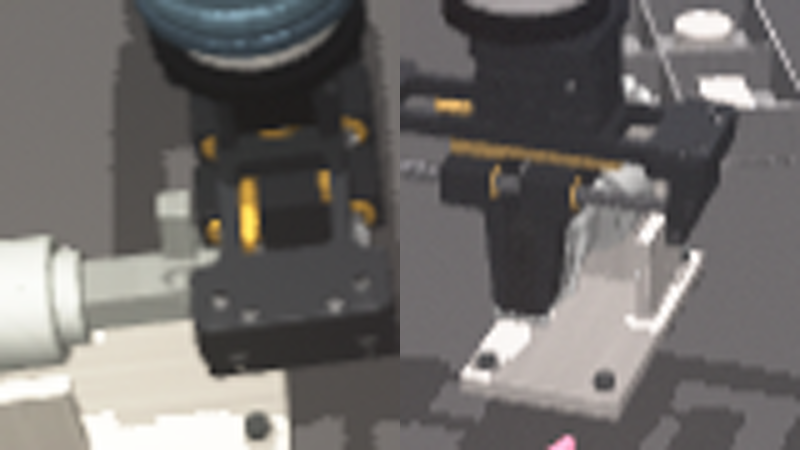

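Call:
send_rows([
  {"dx": -0.1,"dy": -0.4,"dz": -1.5,"turn": 0},
  {"dx": -0.1,"dy": -0.4,"dz": -1.5,"turn": 0},
  {"dx": 0,"dy": 0,"dz": 0,"turn": 0},
])

```text
time: 18.1
eef_pos: [567.2, -71.3, 132.2]
tcp_rot: [-0.563, -0.427, 0.564, -0.428]
ft_force: [0.1, -1.5, 1.6]
finger_gap: 0.003
```

Call:
send_rows([
  {"dx": 0,"dy": -0.2,"dz": -1.5,"turn": 0},
  {"dx": 0,"dy": 0,"dz": -1.5,"turn": 0},
  {"dx": 0,"dy": 0,"dz": 0,"turn": 0},
])

```text
time: 18.35
eef_pos: [567.3, -71.0, 129.1]
tcp_rot: [-0.563, -0.428, 0.563, -0.427]
ft_force: [0.4, -1.5, 2.7]
finger_gap: 0.005
```

Call:
send_rows([
  {"dx": 0,"dy": 0,"dz": -1.5,"turn": 0},
  {"dx": 0,"dy": 0,"dz": -1.5,"turn": 0},
  {"dx": 0,"dy": 0,"dz": 0,"turn": 0},
])

```text
time: 18.6
eef_pos: [567.2, -70.6, 126.0]
tcp_rot: [-0.563, -0.428, 0.563, -0.427]
ft_force: [0.8, -0.9, 1.7]
finger_gap: 0.005
```

Call:
send_rows([
  {"dx": -0.1,"dy": -0.5,"dz": -1,"turn": 0},
  {"dx": -0.1,"dy": -0.5,"dz": -1,"turn": 0},
  {"dx": 0,"dy": 0,"dz": 0,"turn": 0},
])

```text
time: 18.85
eef_pos: [567.0, -71.8, 124.1]
tcp_rot: [-0.563, -0.428, 0.563, -0.427]
ft_force: [-0.3, -0.7, 2.2]
finger_gap: 0.002
```

Call:
send_rows([
  {"dx": 0,"dy": -0.3,"dz": -1,"turn": 0},
  {"dx": 0,"dy": -0.2,"dz": -1,"turn": 0},
  {"dx": 0,"dy": 0,"dz": 0,"turn": 0},
])

```text
time: 19.1
eef_pos: [567.0, -72.3, 122.2]
tcp_rot: [-0.563, -0.428, 0.563, -0.427]
ft_force: [0.3, -0.8, 0.7]
finger_gap: 0.005
```

```bash
python3 look.py 12
```

```text
19.1 [567.04 -72.28 122.19] 0.005348684188347876 [ 0.29 -0.85  0.66] [-0.14  0.04 -0.07]
```

View pics/c12.png

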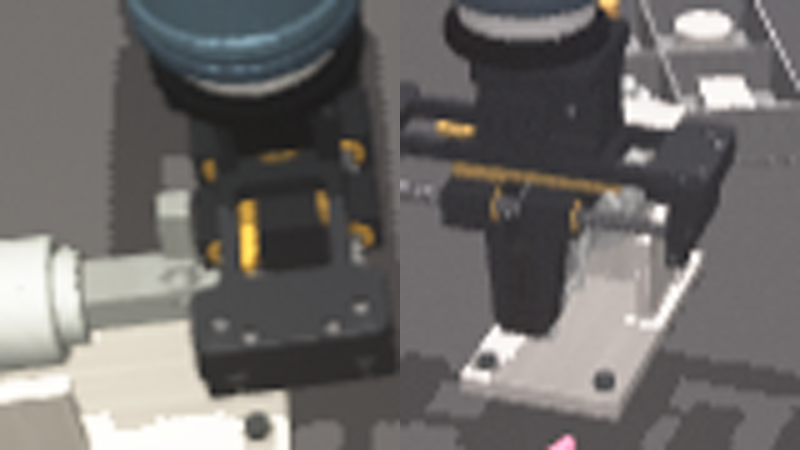

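Call:
send_rows([
  {"dx": 0,"dy": 0,"dz": -1,"turn": 0},
  {"dx": 0,"dy": 0,"dz": -1,"turn": 0},
  {"dx": 0,"dy": 0,"dz": 0,"turn": 0},
])

```text
time: 19.45
eef_pos: [567.1, -72.4, 120.3]
tcp_rot: [-0.563, -0.428, 0.563, -0.427]
ft_force: [-0.5, -0.7, 1.6]
finger_gap: 0.003
```

Call:
send_rows([
  {"dx": 0,"dy": 0,"dz": -0.8,"turn": 0},
  {"dx": 0,"dy": 0,"dz": -0.8,"turn": 0},
  {"dx": 0,"dy": 0,"dz": 0,"turn": 0},
])

```text
time: 19.7
eef_pos: [567.2, -72.5, 118.9]
tcp_rot: [-0.563, -0.427, 0.563, -0.428]
ft_force: [-0.9, -1.8, 2.3]
finger_gap: 0.005
```

Call:
send_rows([
  {"dx": 0,"dy": 0,"dz": 3,"turn": 0},
  {"dx": 1,"dy": 4,"dz": 8,"turn": 0},
  {"dx": 2,"dy": 8,"dz": 15,"turn": 0},
  {"dx": 2,"dy": 8,"dz": 25,"turn": 0},
  {"dx": 0,"dy": 0,"dz": 30,"turn": 0},
  {"dx": -5,"dy": -20,"dz": 30,"turn": 0},
  {"dx": -10,"dy": -35,"dz": 10,"turn": 0},
  {"dx": -10,"dy": -35,"dz": 0,"turn": 0},
  {"dx": -7,"dy": -25,"dz": 0,"turn": 0},
  {"dx": 0,"dy": 0,"dz": 0,"turn": 0},
  {"dx": 0,"dy": 0,"dz": 0,"turn": 0},
  {"dx": 0,"dy": 0,"dz": 0,"turn": 0},
])

```text
time: 20.7
eef_pos: [540.3, -166.6, 240.1]
tcp_rot: [0.563, 0.428, -0.563, 0.427]
ft_force: [-0.1, -0.0, -0.6]
finger_gap: 0.008
```

```bash
python3 look.py 13;python3 -c "
from h import *
c=cap('wrist','wrist13.png');W=wcloud(c)
T=R.from_quat(c['o']['tcp_rot']).as_matrix();pos=c['o']['eef_pos']
p=np.array([554.2,-118.5,0])
q=W-p;l=np.stack([q@-T[:,2],q@T[:,1],W[...,2]],-1)
t=l[(np.abs(l[...,2]-129)<4)&(np.abs(l[...,1])<14)&(np.abs(l[...,0])<15)];print('stub top',len(t),rect(t[:,:2]),np.median(t[:,2]))
t=l[(l[...,2]>25)&(l[...,2]<105)&(np.abs(l[...,1])<25)&(l[...,0]>26)&(l[...,0]<70)];print('front',len(t));print(t[::max(1,len(t)//40)].round(0).tolist())
s=L('side13.png');W=cloud(s);q=W-p;l=np.stack([q@-T[:,2],q@T[:,1],W[...,2]],-1)
t=l[(l[...,2]>25)&(l[...,2]<105)&(np.abs(l[...,1])<25)&(l[...,0]>10)&(l[...,0]<70)];print('side',len(t));print(t[::max(1,len(t)//50)].round(0).tolist())
cv2.imwrite('pics/w13.png',cv2.resize(c['pixels'][60:280,140:410,::-1],None,fx=2.7,fy=2.7,interpolation=2))
"
```

```text
20.7 [ 540.28 -166.63  240.07] 0.007997568345716922 [-0.14 -0.04 -0.58] [ 0.06  0.04 -0.02]
stub top 420 (array([ 1.9, -0.2]), array([12.1, 12. ]), 0.2) 129.58683159094795
front 716
[[45.0, -13.0, 55.0], [45.0, 1.0, 56.0], [44.0, -13.0, 57.0], [44.0, 1.0, 56.0], [43.0, -13.0, 57.0], [43.0, 0.0, 58.0], [43.0, 14.0, 56.0], [42.0, -1.0, 57.0], [42.0, 13.0, 57.0], [41.0, -2.0, 57.0], [41.0, 11.0, 57.0], [40.0, -4.0, 56.0], [40.0, 10.0, 57.0], [40.0, -5.0, 57.0], [40.0, 9.0, 56.0], [39.0, -3.0, 57.0], [39.0, 11.0, 57.0], [38.0, 0.0, 58.0], [37.0, -9.0, 58.0], [37.0, 4.0, 56.0], [36.0, -6.0, 57.0], [36.0, 8.0, 58.0], [35.0, -1.0, 57.0], [35.0, -11.0, 59.0], [35.0, 2.0, 59.0], [34.0, -7.0, 58.0], [34.0, 6.0, 59.0], [33.0, -3.0, 59.0], [33.0, 11.0, 58.0], [32.0, 1.0, 59.0], [31.0, -9.0, 59.0], [31.0, 6.0, 59.0], [31.0, -4.0, 60.0], [31.0, 10.0, 60.0], [30.0, 0.0, 60.0], [29.0, -9.0, 59.0], [29.0, 4.0, 58.0], [28.0, -7.0, 60.0], [28.0, 6.0, 61.0], [27.0, -5.0, 61.0], [27.0, 9.0, 60.0], [27.0, -2.0, 60.0], [27.0, 11.0, 60.0]]
side 190
[[11.0, -1.0, 104.0], [16.0, 10.0, 85.0], [11.0, -4.0, 85.0
[... 507 characters left out ...]
0, 70.0], [13.0, -10.0, 64.0], [19.0, 14.0, 60.0], [17.0, 7.0, 60.0], [17.0, -1.0, 62.0], [15.0, -8.0, 62.0], [23.0, 13.0, 59.0], [24.0, 5.0, 61.0], [18.0, -1.0, 59.0], [18.0, -9.0, 61.0], [28.0, 6.0, 60.0], [25.0, -1.0, 60.0], [20.0, -7.0, 59.0], [30.0, 8.0, 58.0], [27.0, 1.0, 58.0], [27.0, -7.0, 59.0], [35.0, 9.0, 58.0], [29.0, 3.0, 55.0], [31.0, -5.0, 59.0], [35.0, 14.0, 54.0], [33.0, 7.0, 55.0], [32.0, -1.0, 55.0], [33.0, -9.0, 57.0], [43.0, 9.0, 57.0], [39.0, 3.0, 56.0], [40.0, -6.0, 58.0], [43.0, 14.0, 53.0], [42.0, 7.0, 54.0], [45.0, -2.0, 57.0], [36.0, -7.0, 53.0], [43.0, 12.0, 51.0], [47.0, 3.0, 55.0], [44.0, -4.0, 54.0], [42.0, -11.0, 54.0], [43.0, -4.0, 51.0], [42.0, -11.0, 51.0]]
```

View pics/c13.png

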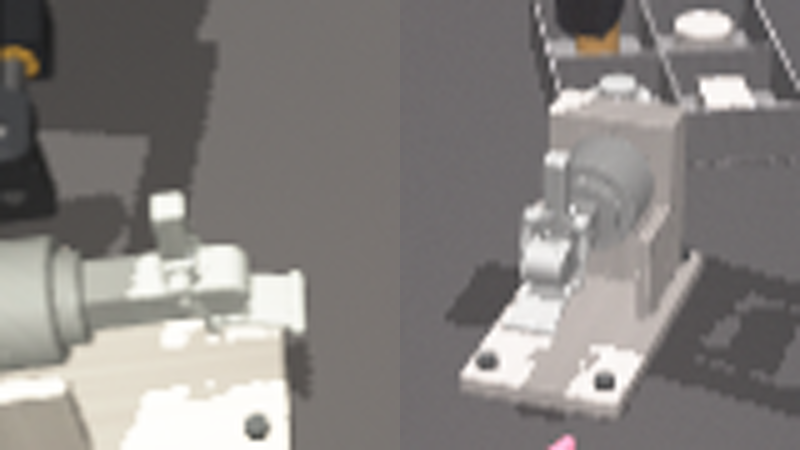

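View pics/w13.png

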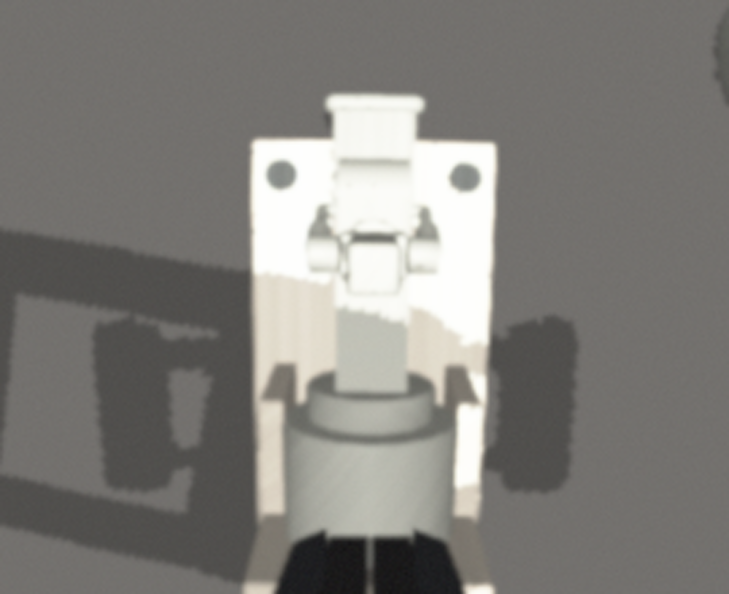

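The loop has swung under. I want a precise loop angle to be sure it's at its stop.

```bash
python3 -c "
from h import *
print(robot.tips_ahead)
c=L('wrist13.png');W=wcloud(c)
T=R.from_quat(c['rot']).as_matrix()
p=np.array([554.2,-118.5,0]);q=W-p;l=np.stack([q@-T[:,2],q@T[:,1],W[...,2]],-1)
for a in range(24,48):
  t=l[(l[...,2]>25)&(l[...,2]<105)&(np.abs(l[...,1])<12)&(l[...,0]>a)&(l[...,0]<=a+1)];print(a,len(t),np.percentile(t[:,2],[10,50,90]).round(1) if len(t) else '')
t=l[(l[...,2]>50)&(l[...,2]<62)&(np.abs(l[...,1])<15)&(l[...,0]>38)&(l[...,0]<50)];print(np.percentile(t[:,0],[90,99,100]))
t=l[(np.abs(l[...,2]-129)<4)&(np.abs(l[...,1])<14)&(np.abs(l[...,0])<15)];print(np.percentile(t[:,0],[1,99]))
"
```

```text
64.0
24 32 [62.8 80.2 80.8]
25 59 [60.5 77.4 79.3]
26 30 [59.4 60.3 61.1]
27 30 [59.1 60.4 61.3]
28 57 [58.8 59.7 60.6]
29 31 [58.5 59.5 60.2]
30 29 [58.5 59.3 60.3]
31 28 [58.4 59.4 60.1]
32 34 [57.8 58.8 59.4]
33 53 [57.4 58.2 59. ]
34 29 [57.4 58.1 59. ]
35 29 [56.7 57.7 58.6]
36 29 [56.8 57.7 58.4]
37 58 [56.3 57.2 58. ]
38 29 [55.6 56.7 58.2]
39 29 [55.6 56.3 57.5]
40 30 [55.7 56.2 57.4]
41 40 [56.3 57.3 58.4]
42 49 [56.4 57.2 58. ]
43 30 [56.  56.7 57.5]
44 30 [54.8 55.8 56.8]
45 0 
46 0 
47 0 
[44.51306179 44.66578867 44.71745786]
[-3.95177532  7.92234353]
```

```bash
python3 -c "
from h import *
for f in('wrist8.png','wrist13.png'):
  c=L(f);W=wcloud(c)
  T=R.from_quat(c['rot']).as_matrix()
  q=W-c['pos'];l=np.stack([q@-T[:,2],q@T[:,1],W[...,2]],-1)
  t=l[(np.abs(l[...,2]-129.5)<2.5)&(np.abs(l[...,1])<14)&(l[...,0]>20)&(l[...,0]<80)];s=np.percentile(t[:,0],[1,99])
  A=np.c_[t[:,:2]-t[:,:2].mean(0),np.ones(len(t))];k=np.linalg.lstsq(A,t[:,2],rcond=None)[0]
  e=l[(np.abs(l[...,2]-12)<3)&(np.abs(l[...,1])>25)&(np.abs(l[...,1])<42)&(l[...,0]>60)&(l[...,0]<140)]
  u=l[(np.abs(l[...,2]-85.3)<2)&(np.abs(l[...,1])<8)&(l[...,0]<s[0]-3)]
  print(f,'stub',s,s.mean(),'tilt',k[:2],'plate edge',np.percentile(e[:,0],99),'diff',np.percentile(e[:,0],99)-s.mean(),'bush face',np.percentile(u[:,0],1)-s.mean())
"

```

```text
wrist8.png stub [47.22928965 59.65025123] 53.43977043609494 tilt [-0.02685507  0.00509635] plate edge 85.04993674179586 diff 31.610166305700922 bush face -38.530612965205094
wrist13.png stub [45.41032349 57.28703344] 51.34867846266543 tilt [-0.06534232  0.0061567 ] plate edge 81.48085659907015 diff 30.13217813640472 bush face -40.66800968008777
```

```bash
python3 -c "
from h import *
for f in('wrist2.png','wrist5.png','wrist8.png','wrist13.png'):
  c=L(f);W=wcloud(c)
  T=R.from_quat(c['rot']).as_matrix()
  q=W-c['pos'];l=np.stack([q@-T[:,2],q@T[:,1],W[...,2]],-1)
  def fit(t,n):
    if len(t)<20: return
    A=np.c_[t[:,:2]-t[:,:2].mean(0),np.ones(len(t))];k=np.linalg.lstsq(A,t[:,2],rcond=None)[0];print(f,n,len(t),k.round(3),t[:,0].mean().round(1))
  fit(l[(np.abs(l[...,2]-89.3)<2.5)&(np.abs(l[...,1])<14)&(l[...,0]>20)&(l[...,0]<80)],'stub-rest')
  fit(l[(np.abs(l[...,2]-129.5)<2.5)&(np.abs(l[...,1])<14)&(l[...,0]>20)&(l[...,0]<80)],'stub')
  fit(l[(np.abs(l[...,2]-85.3)<2)&(np.abs(l[...,1])<8)],'shaft')
  fit(l[(np.abs(l[...,2]-12.3)<2)&(np.abs(l[...,1])<42)],'plate')
  fit(l[(np.abs(l[...,2]-45.3)<2)&(np.abs(l[...,1])<60)],'rest')
  fit(l[(np.abs(l[...,2]-0)<3)&(np.abs(l[...,1])<100)&(np.abs(l[...,0])<200)],'slab')
"

```

```text
wrist2.png stub-rest 224 [-7.0000e-03 -1.0000e-02  8.9414e+01] 56.5
wrist2.png shaft 86 [-1.0000e-03 -1.1000e-02  8.5014e+01] -181.4
wrist2.png plate 1343 [ 0.0000e+00 -1.0000e-03  1.2568e+01] -226.4
wrist2.png rest 3164 [-0.     0.    45.568] 48.3
wrist2.png slab 47780 [0.    0.    0.584] 24.4
wrist5.png stub-rest 48 [-2.0000e-03  6.0000e-03  8.7097e+01] 55.4
wrist5.png shaft 1413 [-8.0000e-03 -3.0000e-03  8.5475e+01] 57.5
wrist5.png plate 4942 [ 0.    -0.    12.534] 47.4
wrist5.png slab 36419 [0.    0.    0.574] 72.5
wrist8.png stub-rest 105 [ 3.8000e-02 -1.3000e-02  8.8202e+01] 56.0
wrist8.png stub 487 [-2.70000e-02  5.00000e-03  1.29406e+02] 53.7
wrist8.png shaft 1335 [-6.0000e-03 -3.0000e-03  8.5486e+01] 43.3
wrist8.png plate 4786 [ 1.0000e-03 -1.0000e-03  1.2549e+01] 30.0
wrist8.png rest 28 [-3.650e-01 -3.000e-03  4.518e+01] 4.1
wrist8.png slab 38119 [ 0.    -0.     0.591] 73.4
wrist13.png stub-rest 110 [ 4.000e-02 -3.700e-02  8.845e+01] 51.6
wrist13.png stub 411 [-6.50000e-02  6.00000e-03  1.29565e+02] 51.4
wrist13.png shaft 1165 [-5.0000e-03  0.0000e+00  8.5456e+01] 38.7
wrist13.png plate 4498 [1.0000e-03 0.0000e+00 1.2566e+01] 29.4
wrist13.png rest 30 [-2.2300e-01 -9.0000e-03  4.5245e+01] -0.6
wrist13.png slab 38165 [ 0.    -0.     0.611] 72.6
```

The numbers disagree. The pin leans outward about 0.06 rad and the loop works out at about 1.2 rad relative to the pin, so the bar is probably still rubbing under the shaft and not at its stop. I'll press again, further.

Call:
send_rows([
  {"dx": 7,"dy": 25,"dz": 0,"turn": 0},
  {"dx": 10,"dy": 35,"dz": 0,"turn": 0},
  {"dx": 10,"dy": 35,"dz": -10,"turn": 0},
  {"dx": 5,"dy": 20,"dz": -30,"turn": 0},
  {"dx": 0,"dy": 0,"dz": -30,"turn": 0},
  {"dx": -2,"dy": -8,"dz": -25,"turn": 0},
  {"dx": -2,"dy": -8,"dz": -11,"turn": 0},
  {"dx": -1,"dy": -4,"dz": -6,"turn": 0},
  {"dx": 0,"dy": 0,"dz": -3,"turn": 0},
  {"dx": 0,"dy": 0,"dz": 0,"turn": 0},
  {"dx": 0,"dy": 0,"dz": 0,"turn": 0},
])

```text
time: 21.77
eef_pos: [568.1, -72.9, 126.3]
tcp_rot: [0.564, 0.427, -0.563, 0.428]
ft_force: [-0.3, -0.3, 0.1]
finger_gap: 0.003
```

Call:
send_rows([
  {"dx": 0,"dy": 0,"dz": -1.5,"turn": 0},
  {"dx": 0,"dy": 0,"dz": -1.5,"turn": 0},
  {"dx": 0,"dy": 0,"dz": 0,"turn": 0},
])

```text
time: 22.02
eef_pos: [567.5, -72.4, 122.4]
tcp_rot: [0.563, 0.427, -0.563, 0.428]
ft_force: [-0.2, 1.2, -0.0]
finger_gap: 0.007
```

Call:
send_rows([
  {"dx": 0,"dy": 0,"dz": -1.5,"turn": 0},
  {"dx": 0,"dy": 0,"dz": -1.5,"turn": 0},
  {"dx": 0,"dy": 0,"dz": 0,"turn": 0},
])

```text
time: 22.27
eef_pos: [567.3, -72.6, 119.0]
tcp_rot: [-0.563, -0.427, 0.563, -0.428]
ft_force: [-0.0, -2.0, 2.7]
finger_gap: 0.007
```

Call:
send_rows([
  {"dx": 0,"dy": 0,"dz": -0.7,"turn": 0},
  {"dx": 0,"dy": 0,"dz": 0,"turn": 0},
])

```text
time: 22.43
eef_pos: [567.4, -72.8, 118.5]
tcp_rot: [-0.563, -0.427, 0.563, -0.428]
ft_force: [-0.2, -2.4, 3.4]
finger_gap: 0.004
```

Call:
send_rows([
  {"dx": 0,"dy": 0,"dz": -0.7,"turn": 0},
  {"dx": 0,"dy": 0,"dz": 0,"turn": 0},
])

```text
time: 22.6
eef_pos: [567.4, -72.6, 117.7]
tcp_rot: [0.563, 0.427, -0.563, 0.428]
ft_force: [-0.9, -2.5, 3.0]
finger_gap: 0.003
```

Call:
send_rows([
  {"dx": 0,"dy": 0,"dz": -0.7,"turn": 0},
  {"dx": 0,"dy": 0,"dz": 0,"turn": 0},
])

```text
time: 22.77
eef_pos: [567.4, -72.7, 117.0]
tcp_rot: [-0.563, -0.427, 0.563, -0.428]
ft_force: [-1.0, -3.0, 5.0]
finger_gap: 0.008
```

Call:
send_rows([
  {"dx": 0,"dy": 0,"dz": -0.7,"turn": 0},
  {"dx": 0,"dy": 0,"dz": 0,"turn": 0},
])

```text
time: 22.93
eef_pos: [567.4, -72.8, 116.4]
tcp_rot: [-0.563, -0.427, 0.563, -0.428]
ft_force: [-0.9, -4.3, 6.0]
finger_gap: 0.008
```

Call:
send_rows([
  {"dx": 0,"dy": 0,"dz": -0.7,"turn": 0},
  {"dx": 0,"dy": 0,"dz": 0,"turn": 0},
])

```text
time: 23.1
eef_pos: [567.5, -73.0, 115.8]
tcp_rot: [-0.563, -0.427, 0.563, -0.428]
ft_force: [-1.5, -4.9, 6.7]
finger_gap: 0.002
```

Call:
send_rows([
  {"dx": 0,"dy": 0,"dz": -0.7,"turn": 0},
  {"dx": 0,"dy": 0,"dz": 0,"turn": 0},
])

```text
time: 23.27
eef_pos: [567.6, -73.2, 115.3]
tcp_rot: [-0.563, -0.427, 0.563, -0.428]
ft_force: [-1.7, -6.0, 7.5]
finger_gap: 0.008
```

That's at a springy stop with 7.5 N. I'll lift off and look again.

Call:
send_rows([
  {"dx": 0,"dy": 0,"dz": 3,"turn": 0},
  {"dx": 1,"dy": 4,"dz": 10,"turn": 0},
  {"dx": 2,"dy": 8,"dz": 17,"turn": 0},
  {"dx": 2,"dy": 8,"dz": 27,"turn": 0},
  {"dx": 0,"dy": 0,"dz": 30,"turn": 0},
  {"dx": -5,"dy": -20,"dz": 30,"turn": 0},
  {"dx": -10,"dy": -35,"dz": 8,"turn": 0},
  {"dx": -10,"dy": -35,"dz": 0,"turn": 0},
  {"dx": -7,"dy": -25,"dz": 0,"turn": 0},
  {"dx": 0,"dy": 0,"dz": 0,"turn": 0},
  {"dx": 0,"dy": 0,"dz": 0,"turn": 0},
  {"dx": 0,"dy": 0,"dz": 0,"turn": 0},
])

```text
time: 24.27
eef_pos: [540.1, -166.3, 239.5]
tcp_rot: [0.563, 0.428, -0.563, 0.427]
ft_force: [1.0, 0.1, -0.7]
finger_gap: 0.006
```

```bash
cat > meas.py <<'E'
from h import *
import sys
n=sys.argv[1]
c=cap('wrist',f'wrist{n}.png')if len(sys.argv)<3 else L(f'wrist{n}.png');W=wcloud(c)
o=c.get('o');p,r=(o['eef_pos'],o['tcp_rot']) if o else (c['pos'],c['rot'])
T=R.from_quat(r).as_matrix()
q=W-p;l=np.stack([q@-T[:,2],q@T[:,1],W[...,2]-0.57],-1)
def fit(t):
    A=np.c_[t[:,:2]-t[:,:2].mean(0),np.ones(len(t))];return np.linalg.lstsq(A,t[:,2],rcond=None)[0].round(3)
t=l[(np.abs(l[...,2]-129)<2.5)&(np.abs(l[...,1])<14)&(l[...,0]>20)&(l[...,0]<80)];s=np.percentile(t[:,0],[1,99]).mean()
u=l[(np.abs(l[...,2]-84.8)<2)&(np.abs(l[...,1])<8)&(l[...,0]<s-12)]
e=l[(np.abs(l[...,2]-12)<3)&(np.abs(l[...,1])>25)&(np.abs(l[...,1])<42)&(l[...,0]>60)&(l[...,0]<140)];pe=np.percentile(e[:,0],99)
b=np.percentile(u[:,0],1)
k=fit(t);print('stub plane',k,'stub-plateedge',round(pe-s,2),'stub-bush',round(s-b,2))
x0=pe-31.6   # hole axis, approx
m=(l[...,2]>40)&(l[...,2]<62)&(np.abs(l[...,1])<12)&(l[...,0]>x0+24)&(l[...,0]<x0+55)
t=l[m];a=t[:,0]-x0
pl=(a>27)&(a<36);f=np.polyfit(a[pl],t[pl,2],1)
print('plate slope rad',round(np.arctan(f[0]),3),'loop(world)',round(np.arctan2(27,18)-np.arctan(f[0]),3),'tab edge',np.percentile(a,99.5).round(2),'top near end',[np.median(t[(a>z)&(a<=z+1),2]).round(1) for z in range(36,46) if ((a>z)&(a<=z+1)).sum()>3])
E
python3 meas.py 13 x; python3 meas.py 14; python3 look.py 14
```

```text
stub plane [-6.30000e-02  7.00000e-03  1.29001e+02] stub-plateedge 30.13 stub-bush 40.67
plate slope rad -0.277 loop(world) 1.26 tab edge 44.11 top near end [np.float64(56.5), np.float64(56.6), np.float64(56.1), np.float64(55.7), np.float64(56.4), np.float64(56.8), np.float64(56.8), np.float64(56.1), np.float64(55.0)]
stub plane [-2.60000e-02 -3.00000e-03  1.28868e+02] stub-plateedge 31.54 stub-bush 39.16
plate slope rad -0.297 loop(world) 1.28 tab edge 42.5 top near end [np.float64(55.3), np.float64(54.9), np.float64(54.8), np.float64(55.4), np.float64(55.5), np.float64(55.6), np.float64(54.4)]
24.3167 [ 540.3  -165.94  239.43] 0.004489264400036231 [ 0.75  0.49 -0.79] [-0.   -0.01 -0.  ]
```

View pics/c14.png

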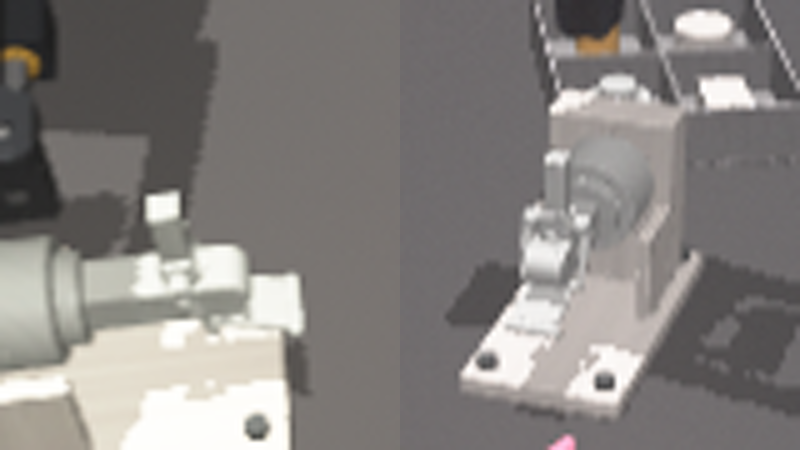

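Closed now. The tab's outer edge is 42.5 mm out (39.5 + 3 expected) and its top is at z 55.5 (55.4 expected). The pin is upright again with stub top at 128.9 (129 expected). One quick check that nothing else moved, then I'll hand in.

```bash
python3 -c "
from h import *
a=L('scene0.png');b=L('scene14.png')
d=np.abs(cloud(a)[...,2]-cloud(b)[...,2])
for n,(u,v) in dict(ring=(234,311),vblock=(340,275),ball=(163,348),driver=(362,143),red=(375,217),pink=(255,225),rest=(300,190),dowel=(291,172)).items():
  w=d[v-18:v+18,u-18:u+18];print(n,'frac changed>6mm',np.nanmean(w>6).round(3))
finish_job();print('done')
"
```

```text
ring frac changed>6mm 0.003
vblock frac changed>6mm 0.002
ball frac changed>6mm 0.0
driver frac changed>6mm 0.008
red frac changed>6mm 0.005
pink frac changed>6mm 0.003
rest frac changed>6mm 0.121
dowel frac changed>6mm 0.059
the job is handed in; nothing more can be done
done
```

The hitch pin is home in the shaft's cross hole, its loop points out past the free end, and the loop is closed. I handed the job in at about 24 s with the arm clear of everything.

- **Insertion:** I lifted the steel pin out of its rest and found the hole with the wrist camera. The pin went in with almost no force and stopped firmly on its shoulder at about 10 N.
- **Closing the loop:** The first press on the tab left it not fully closed. My check showed it at about 1.2 rad with the pin leaning outward about 0.06 rad. A second, deeper press, up to about 10 N in all, closed it.
- **Last measurements:**

| Check | Measured (mm) | Expected (mm) |
|---|---|---|
| Tab outer edge, out from the hole axis | 42.5 | 42.5 |
| Tab top, above the slab | 55.5 | 55.4 |
| Stub top, above the slab | 128.9 | 129 |

- **Open points:** The measured slope of the stub top still shows about 0.026 rad outward. It read the same before I closed the loop, so I took it as camera bias and left it. The tab slope alone gave a loop angle of 1.28 rad, against 1.29 when closed.
- **Other things:** The ring gauge, V block, reference ball, driver and the red and pink look-alikes showed no change. The area round the rest and dowel did show some, which I put down to the pin leaving and the arm being out of view. I did not check the dowel separately at the end, nor the blue look-alike.

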